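# Change the notebooks in the bench press

### The arm

A 7-joint arm with a two-finger parallel gripper is mounted at the origin on a cart in front of the work surface, level with it; the furniture and walls round the work are solid. World frame = base frame: x ahead of the robot, y to its left, z up, the work surface at z = 0. Lengths are in m, angles in rad, forces in N, time in s.
With the tool pointing down it reaches from about 0.425 to 0.875 m from the base axis. Payload 4.7 kg.
Tool frame: the origin (TCP) lies midway between the tips of the shut fingers; the grasp point (between the pads) lies manip.hold_point_z behind it (manip.hold_point_z is the distance from the TCP to the grasp point, in m); z points along the fingers, y is the direction in which the jaws open and shut (so a half turn about z gives the same grasp; the last joint's range is limited). The gripper opens to 87 mm and grips with 3 to 60 N. Pads are 19 mm wide; open, the fingers measure 117 mm over their backs; the gripper's body (75 mm by 190 mm) begins 51 mm behind the grasp point.
Start: joints at [1.357, 0.321, -0.07, 1.45, 0.023, 1.371, -0.057], TCP at [0.147, -0.633, 0.223] pointing down, gripper open.
Joint ranges: [-2.86, 2.86], [-0.3, 2.09], [-1.38, 1.24], [0.06, 2.45], [-1.56, 4.7], [0.09, 2.05], [-2.69, 2.69]. Speed limits (rad/s): [2.57, 2.57, 3.14, 3.14, 3.14, 3.14, 3.14].

### API

Orientations are given as a rotation vector (axis times angle).
In Python, from workcell import manip gives the robot as it stands. The module is installed in compiled form; this text tells all that it offers.
- The arm moves only by the tool play_rows, never from a script. Its argument "moves" is a list of rows, each a list of 5 numbers: the closure, from -1 (fully open) to 1 (shut), then the shift along the tool's x, y, z in m, then the turn about the tool's z in rad. A call has 1 to 10 rows; each row is the pose to reach, as a shift and turn from the pose commanded when the call began, along the tool's axes at that moment; what a row does not reach only later rows make up. A row lasts 1/8 s, in which the tool goes at most 62.5 mm and 10.7 degrees, less where a joint would pass 70% of its speed; a pose out of reach is approached as far as the arm can. A call with a gripper value outside its range is refused whole. The fingers move at their own pace and stop on an object; "squeeze" is the grip in N (left out, the last holds). Time passes only in rows, so rows that repeat a pose let the fingers close. It gives the time, the measured TCP pose, the force and the opening at its end, in the units of the state.
- manip.get_obs(): the state, without advancing time (a new reading comes with each control period).
- manip.grab_frame(name): name is "side" or "top"; returns a dict with "frame" (384x512x3 uint8, red, green, blue), "fx", "fy", "cx", "cy" (pixels), "rvec" (rotation vector, rad) and "tvec" (3), from world to camera coordinates, as OpenCV has them. Camera axes: x right, y down, z forward; pixel columns grow to the right and rows downward; lengths in m; the calibration is good to about 2 mm. A picture is of the moment at which its call begins. There is no depth.
- manip.finish_job(): hands the job in, once; it reports no verdict.
The state is a dict: "t": time; "qpos": joint angles; "qd": joint speeds; "tau": joint torques, N m; "eef_pos": TCP position; "tcp_rot": TCP orientation; "wrist_force": force on the tool from outside, world axes, zero at the start; "torque": the same for the moment, N m; "grip_width": opening from 0.0 (shut) to 1.0 (fully open).
Only numpy, scipy, OpenCV 4.12 (cv2) and the standard library are available. Lean on these libraries where they do the work, as an engineer would, in place of code of your own. Each camera call takes 0.05 s, during which the arm holds its last target.

### The job

Change over the book press: wind the handwheel up to its top stop, pull the bed out to its stop, take the pressed notebook out and lay it flat on the plywood board, and lay all the waiting notebooks flat and side by side on the bed. Then push the bed fully home and wind the wheel down until the platen bites firmly on every notebook, and leave them so under pressure; do not disturb the other things on the bench.

Things in the scene. Friction and masses are not known exactly. Their poses are not given: they have to be found in the camera images.
- press: grey bench book press, 330 mm wide (its y) and 150 mm deep (its x), fixed to the bench: base plate, two upright columns (22 mm thick, on its y axis at +-146 mm), a crown beam across them (46 mm deep, from 140 to 172 mm above the bench), handwheel on top. Origin at the centre of its underside; its front looks to its own -x, and the bed slides out to its own -x; z up. Leave room in front of crown and wheel for the gripper.
- wheel (a joint): angle of the handwheel (rad), anticlockwise from above positive: lifts the platen, 20 mm a turn. Top stop 7.0, lower stop -3.3; about 0 at the start. Stiff: 6 N sideways on the crank handle keeps it turning; stays where it is left. The platen hangs on springs: it meets 16 mm notebooks at about -1.7, and each further rad adds some 70 N of pressing and 4.5 N on the handle.
- wheel_centre (a point): point on the vertical axis of the handwheel, at the height of its rim (198 mm above the bench). The wheel is 133 mm across. The crank handle's axis is 48 mm from the wheel's axis.
- crank_grip (a point): grip point on the wheel's upright wooden crank handle: a round handle, 21 mm thick, that spins freely on its own pin, so a hand that holds it need not turn while the wheel goes round. This point lies on the handle's axis 240 mm above the bench; the handle reaches from 32 mm below it to 17 mm above it (the wheel rim's top is 35 mm below it).
- bed (a joint): how far the bed is pulled out of the press (m): 0 fully home, 0.155 at its stop. It slides with about 3 N of friction and stays where it is left.
- bed_floor (a point): centre of the bed's floor, on its upper face, 30 mm above the bench; moves with the bed; axes as the press. The bed is a flat aluminium tray, 112 (its x) x 244 (its y) mm inside, with a rim 4 mm high all round. Three notebooks fit side by side along its y, long side along its x, best 75 mm apart, one at the middle.
- bed_pull (a point): grip point on the bed's pull, an upright round black grip 20 mm thick on a stem in front of the bed, 125 mm before the bed's centre; this point is on its axis, 60 mm above the bench; the grip's top is 21 mm above this point, the stem's top 26 mm below it.
- platen: steel pressing plate between the columns, 104 (its x) x 240 (its y) x 12 mm; origin at the centre of its underside; moves up and down only, with the crosshead above it. At the top stop its underside is 73.6 mm above the bench, 43.6 mm above the bed's floor.
- notebook_pressed: the finished notebook that lies in the press at the start, thicker than the others: plain cloth-covered pocket notebook, 70 (its x) x 48 (its y) x 21 mm thick, paper edges showing on three sides; origin at the centre of its underside, z up as it lies; grasp it across the 48 mm
- board: flat plywood board on the bench, 110 (its x) x 150 (its y) x 10 mm, where finished notebooks go; origin at the centre of its underside; fixed
- notebook_a: one of the two or three waiting notebooks (None if absent): plain cloth-covered pocket notebook, 70 (its x) x 48 (its y) x 16 mm thick, paper edges showing on three sides; origin at the centre of its underside, z up as it lies; grasp it across the 48 mm
- notebook_b: one of the two or three waiting notebooks (None if absent): plain cloth-covered pocket notebook, 70 (its x) x 48 (its y) x 16 mm thick, paper edges showing on three sides; origin at the centre of its underside, z up as it lies; grasp it across the 48 mm
- notebook_c: one of the two or three waiting notebooks (None if absent): plain cloth-covered pocket notebook, 70 (its x) x 48 (its y) x 16 mm thick, paper edges showing on three sides; origin at the centre of its underside, z up as it lies; grasp it across the 48 mm
- weight_small: bystander: square brass weight with a knob, 50x50x42 mm; origin at the centre of its underside
- reel_natural: bystander: wooden reel with natural thread, 35 mm across, 44 mm high; origin at the centre of its underside
- reel_red: bystander: wooden reel with red thread, 35 mm across, 44 mm high; origin at the centre of its underside
- beeswax: bystander: grooved cake of beeswax, 38x52x18 mm; origin at the centre of its underside
- clip: bystander: black fold-back clip, 74x32x24 mm; origin at the centre of its underside

How it is judged:
By the outcome, as a careful person would: the job done as asked, in the order asked, and still so for the second after the job is handed in, with the robot touching nothing.
Of notebook_a, notebook_b, notebook_c only 2 to 3 are there at a start; the rules pass over those that are not, and their reading is None.
At some moment in a run one of notebook_a, notebook_b, notebook_c, notebook_pressed may be knocked a few centimetres aside while the robot is not near it.
Once in a run the grip may slacken for a moment while it holds something.
It also fails if it takes over 210 s, if anything falls off the work surface, if the arm or the gripper's body presses on something with over 40 N, if the wrist force passes 120 N, or if a joint passes its speed limit or range.

## Working session

There is one attempt and no reset: what is moved stays moved. The work goes in short steps, Python scripts to look and compute and a tool call to move; the robot and the scene stay as the last step left them, time stands still between calls to the robot, and variables do not carry over. Pictures are saved under pics/ and viewed, and the job is handed in when it is done.

Besides the shell and the picture viewer there is one more tool, called by a JSON object that holds its "name" and its "arguments", one argument or row to a line. play_rows: Moves the arm, as the interface text tells. Its arguments: {"type":"object","properties":{"moves":{"type":"array"},"squeeze":{"type":"number"}},"required":["moves"]}

```bash
mkdir -p pics; ls; cat > h.py <<'E'
import numpy as np, cv2
from workcell import manip
from scipy.spatial.transform import Rotation as R
def grab(n,save=None):
    f=manip.grab_frame(n)
    if save: cv2.imwrite('pics/'+save+'.png',f['frame'][:,:,::-1])
    return f
def K(f): return np.array([[f['fx'],0,f['cx']],[0,f['fy'],f['cy']],[0,0,1]])
def ray(f,u,v):
    Rm=R.from_rotvec(f['rvec']).as_matrix(); c=-Rm.T@np.array(f['tvec'])
    d=Rm.T@np.array([(u-f['cx'])/f['fx'],(v-f['cy'])/f['fy'],1]); return c,d/np.linalg.norm(d)
def onz(f,u,v,z):
    c,d=ray(f,u,v); return c+d*(z-c[2])/d[2]
def proj(f,p):
    p=np.atleast_2d(np.array(p,float))
    return cv2.projectPoints(p,np.array(f['rvec'],float),np.array(f['tvec'],float),K(f),None)[0][:,0]
E
python3 - <<'E'
from h import *
for n in('top','side'):
    f=grab(n,n+'0'); print({k:v for k,v in f.items() if k!='frame'}); print(ray(f,256,192))
    cv2.imwrite('pics/%s0.png'%n,cv2.resize(f['frame'][:,:,::-1],(800,600),interpolation=cv2.INTER_CUBIC))
o=manip.get_obs(); print(o, manip.hold_point_z)
E
```

```text
pics
{'fx': 413.313316512708, 'fy': 413.313316512708, 'cx': 252.23586672041014, 'cy': 198.6208016244847, 'rvec': array([ 1.91171789, -1.74851868,  0.6172709 ]), 'tvec': array([-0.08203167,  0.5512495 ,  0.85602628])}
(array([-0.08896636, -0.0778297 ,  1.01460028]), array([ 0.62946735,  0.03525483, -0.77622674]))
{'fx': 455.30426806440045, 'fy': 455.30426806440045, 'cx': 254.99764791878616, 'cy': 198.36194749819407, 'rvec': array([ 1.93083535, -0.01957154, -0.01610362]), 'tvec': array([-0.58137858,  0.15822001,  1.3405002 ])}
(array([ 0.58705005, -1.20220429,  0.60831941]), array([ 7.08528219e-04,  9.40674122e-01, -3.39310617e-01]))
{'t': 0.1, 'qpos': array([ 1.35711162,  0.32174297, -0.0700992 ,  1.45156122,  0.02260519,
        1.37079201, -0.05690621]), 'qd': array([ 0.00127093, -0.00088895, -0.00035191, -0.00255989, -0.00108089,
       -0.00076755,  0.000591  ]), 'tau': array([ 3.76346115e-04, -4.92570090e+01, -4.05286644e-01, -3.13399637e+01,
       -6.40922436e-02,  3.94174398e-02,  5.81844051e-05]), 'eef_pos': array([ 0.14663043, -0.63273481,  0.22157071]), 'tcp_rot': array([-3.11955146e+00, -3.56895128e-01,  4.52324079e-04]), 'wrist_force': array([-0.1800503 ,  0.35910049,  0.163088  ]), 'torque': array([ 0.083019  ,  0.00876948, -0.00263496]), 'grip_width': 0.999637317485891} 0.0187
```

View pics/top0.png

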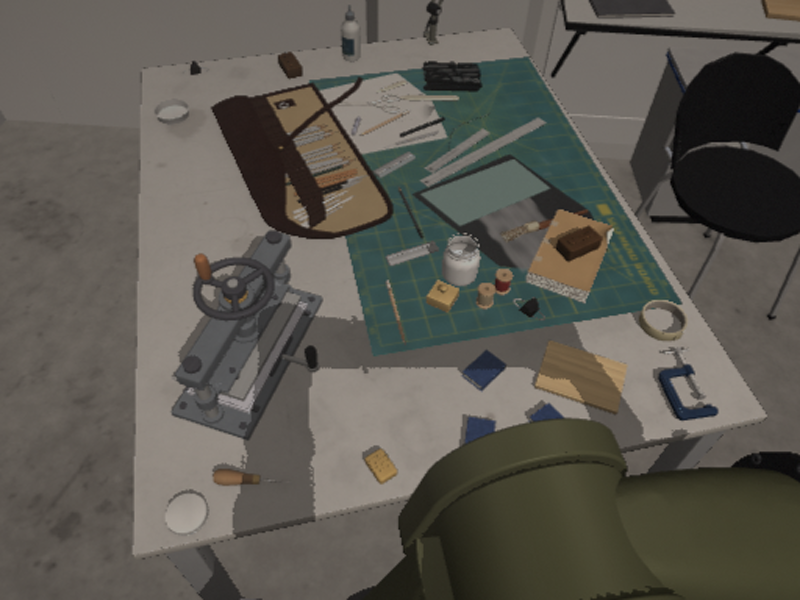

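View pics/side0.png

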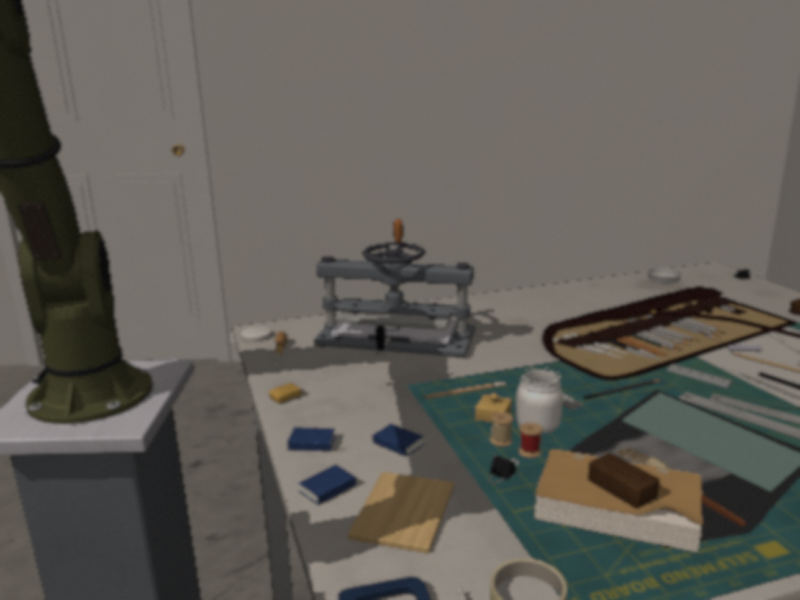

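```bash
python3 - <<'E'
import cv2
from h import *
f=grab('top');g=grab('side')
a=cv2.resize(f['frame'][140:290,100:300,::-1],(800,600),interpolation=cv2.INTER_CUBIC)
cv2.imwrite('pics/t1.png',a)
a=cv2.resize(g['frame'][130:240,190:315,::-1],(682,600),interpolation=cv2.INTER_CUBIC)
cv2.imwrite('pics/s1.png',a)
a=cv2.resize(g['frame'][230:360,150:324,::-1],(800,598),interpolation=cv2.INTER_CUBIC)
cv2.imwrite('pics/s2.png',a)
E
```

```text
(no output)
```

View pics/t1.png

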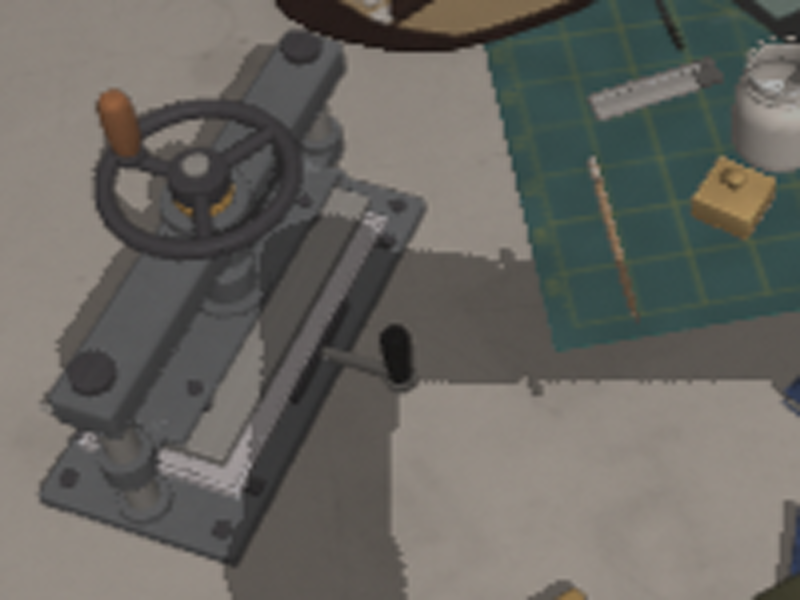

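View pics/s1.png

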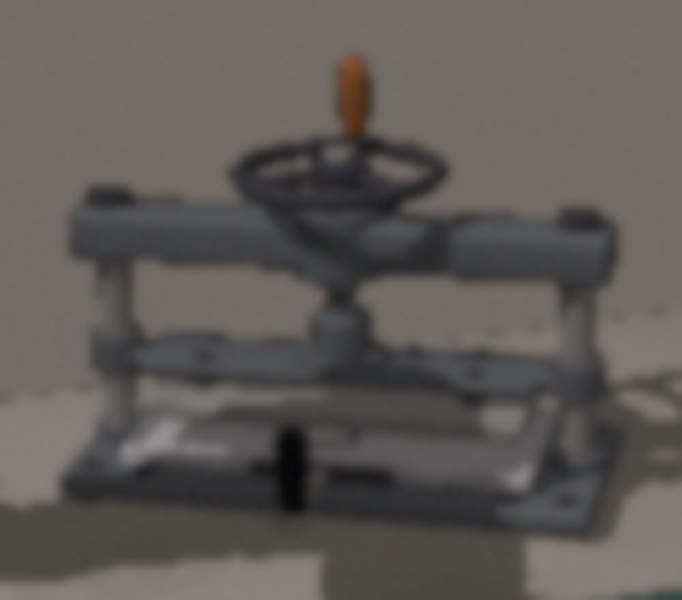

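View pics/s2.png

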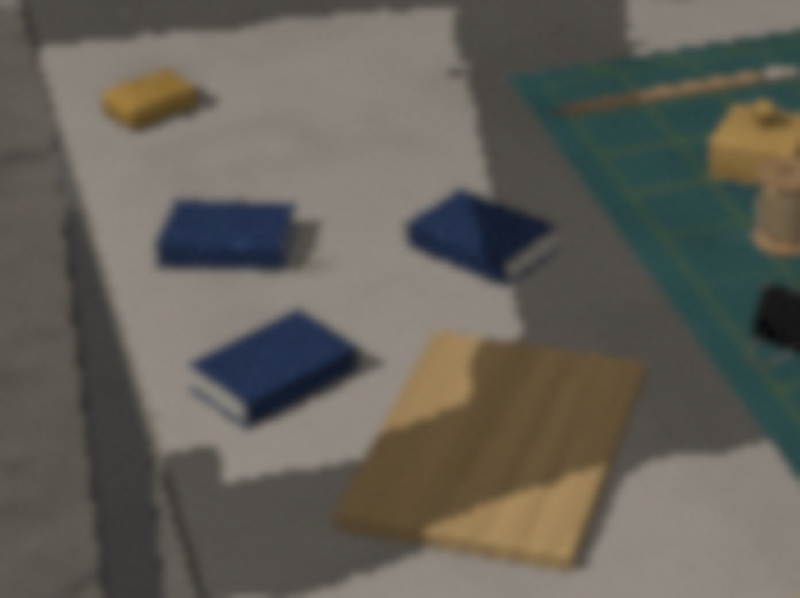

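```bash
cat >> h.py <<'E'
def tri(f,uv,g,uv2):
    c1,d1=ray(f,*uv);c2,d2=ray(g,*uv2)
    A=np.c_[d1,-d2]; s=np.linalg.lstsq(A,c2-c1,rcond=None)[0]
    p,q=c1+d1*s[0],c2+d2*s[1]; return (p+q)/2,np.linalg.norm(p-q)
E
python3 - <<'E'
from h import *
np.set_printoptions(precision=4,suppress=True)
f=grab('top');g=grab('side')
T=lambda u,v:(100+u/4-.4,140+v/4-.4)
S=lambda u,v:(190+u/5.456-.4,130+v/5.456-.4)
for n,t,s in [('nutL',(92,370),(108,195)),('nutR',(302,45),(580,218)),('hub',(195,165),(345,165)),('handletop',(115,97),(352,60)),('handlebot',(130,153),(354,133)),('pulltop',(394,330),(291,433)),('pullbot',(400,378),(291,508)),('baseFL',(235,562),(62,492)),]:
    print(n,*tri(f,T(*t),g,S(*s)))
print('baseFLt',onz(f,*T(235,562),0),onz(f,*T(43,500),0))
print('base s',onz(g,*S(65,492),0),onz(g,*S(590,537),0))
print('handle top z.257 ',onz(f,*T(115,92),.257),onz(g,*S(352,57),.257))
# wheel rim ellipse
E
```

```text
nutL [0.4344 0.2702 0.1768] 0.0024310380303968187
nutR [0.7181 0.1998 0.1765] 0.00045326438774229806
hub [0.5804 0.2383 0.2014] 0.0012021208782626172
handletop [0.5859 0.2799 0.2555] 0.0009412192112117721
handlebot [0.5844 0.2809 0.2077] 0.0038537192490566293
pulltop [0.5471 0.1144 0.0789] 0.0022814881132447186
pullbot [0.5433 0.1145 0.0302] 0.0037609554365493456
baseFL [0.4013 0.2044 0.006 ] 0.00017271059201387224
baseFLt [0.4041 0.2061 0.    ] [0.4384 0.3482 0.    ]
base s [0.4014 0.2184 0.    ] [0.7198 0.1343 0.    ]
handle top z.257  [0.5893 0.2806 0.257 ] [0.5856 0.2801 0.257 ]
```

```bash
cat >> h.py <<'E'
np.set_printoptions(precision=4,suppress=True)
def pose():
    o=manip.get_obs(); Rm=R.from_rotvec(o['tcp_rot']).as_matrix()
    return np.array(o['eef_pos']),Rm,np.arctan2(Rm[1,0],Rm[0,0])
def rel(x,y,z,yawdeg,base=None):
    """z = TCP height; prints dx dy dz turn"""
    p,Rm,yw=base or pose()
    d=Rm.T@(np.array([x,y,z])-p); t=-(np.radians(yawdeg)-yw); t=(t+np.pi)%(2*np.pi)-np.pi
    return np.round([*d,t],4)
PC=np.array([.577,.235]); PYAW=76.06
def pw(px,py):  # press -> world
    a=np.radians(PYAW); return PC+px*np.array([np.cos(a),np.sin(a)])+py*np.array([-np.sin(a),np.cos(a)])
def st():
    o=manip.get_obs(); p,_,y=pose(); print('t',round(o['t'],2),'p',p,'yaw',np.degrees(y).round(2),'F',o['wrist_force'].round(1),'w',round(o['grip_width']*87,1),'q',o['qpos'].round(2))
E
python3 - <<'E'
from h import *
st();print(rel(.45,-.3,.27,50),rel(.586,.2803,.30,76))
E
```

```text
t 0.3 p [ 0.1467 -0.6331  0.2222] yaw 13.05 F [-0.4  0.9 -0.3] w 87.2 q [ 1.36  0.32 -0.07  1.45  0.02  1.37 -0.06]
[ 0.3707 -0.256  -0.0477 -0.6448] [ 0.6342 -0.7906 -0.0774 -1.0986]
```

{"name": "play_rows", "arguments": {
  "moves": [
    [-1,0.371,-0.256,-0.048,-0.645],
    [-1,0.371,-0.256,-0.048,-0.645],
    [-1,0.371,-0.256,-0.048,-0.645],
    [-1,0.371,-0.256,-0.048,-0.645],
    [-1,0.371,-0.256,-0.048,-0.645],
    [-1,0.371,-0.256,-0.048,-0.645],
    [-1,0.634,-0.791,-0.077,-1.1],
    [-1,0.634,-0.791,-0.077,-1.1],
    [-1,0.634,-0.791,-0.077,-1.1],
    [-1,0.634,-0.791,-0.077,-1.1]
  ]
}}

```text
t: 1.55
eef_pos: [0.4687, -0.1162, 0.2766]
tcp_rot: [2.473, 1.936, -0.0]
wrist_force: [0.6, 1.3, -0.1]
grip_width: 1.0
```

```bash
python3 - <<'E'
from h import *
st();print(rel(.586,.2803,.32,76))
f=grab('top');cv2.imwrite('pics/t2.png',cv2.resize(f['frame'][:,:,::-1],(800,600),interpolation=cv2.INTER_CUBIC))
E
```

```text
t 1.55 p [ 0.4687 -0.1162  0.2766] yaw 76.1 F [ 0.6  1.3 -0.1] w 87.0 q [ 0.84 -0.04 -0.62  1.75 -0.02  1.43 -0.02]
[ 0.413   0.0187 -0.0437  0.0018]
```

View pics/t2.png

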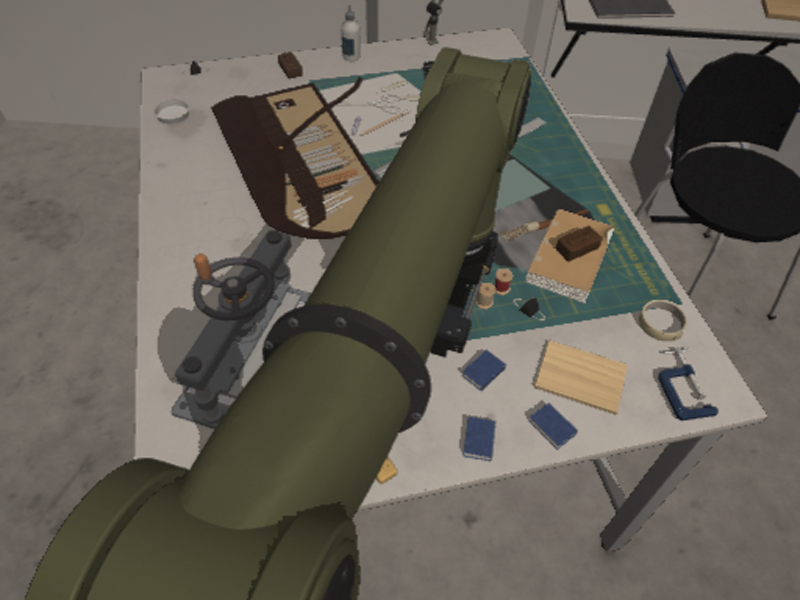

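```bash
cat > nb.py <<'E'
from h import *
def nbs(f,z=.016,lo=(100,80,30),hi=(130,255,255),roi=None,amin=150):
    hsv=cv2.cvtColor(f['frame'],cv2.COLOR_RGB2HSV); m=cv2.inRange(hsv,lo,hi)
    if roi is not None: k=np.zeros_like(m); k[roi[1]:roi[3],roi[0]:roi[2]]=255; m&=k
    out=[]
    for c in cv2.findContours(m,cv2.RETR_EXTERNAL,cv2.CHAIN_APPROX_NONE)[0]:
        if cv2.contourArea(c)<amin: continue
        P=np.array([onz(f,u,v,z)[:2] for u,v in c[:,0]])
        (cx,cy),(w,h),a=cv2.minAreaRect((P*1000).astype(np.float32))
        if w<h: w,h,a=h,w,a+90
        out.append((c[:,0].mean(0).round(),round(cx,1),round(cy,1),round(w,1),round(h,1),round(a,1)))
    return out
E
python3 - <<'E'
from nb import *
f=grab('top');g=grab('side')
for o in nbs(f,roi=(280,210,420,310)):print('T',*o)
for o in nbs(g):print('S',*o)
for o in nbs(f,.010,(8,60,60),(28,255,255),roi=(330,210,420,270)):print('BT',*o)
for o in nbs(g,.010,(8,60,60),(28,255,255),roi=(215,290,300,360)):print('BS',*o)
E
```

```text
T [306. 279.] 435.9 -190.7 67.3 44.4 174.6
T [354. 271.] 471.4 -318.5 67.9 43.5 42.3
T [310. 236.] 574.7 -199.1 66.2 47.4 139.4
S [247. 378.] 562.5 -543.5 100.4 32.7 178.4
S [210. 309.] 478.9 -328.5 68.6 56.1 42.7
S [199. 281.] 438.6 -206.7 65.1 57.5 177.6
S [254. 280.] 576.3 -209.8 68.5 55.7 141.2
BT [372. 241.] 580.2 -377.8 151.0 114.7 73.5
BS [258. 328.] 585.3 -384.7 160.5 113.1 73.2
```

{"name": "play_rows", "arguments": {
  "moves": [
    [-1,0.413,0.019,-0.044,0],
    [-1,0.413,0.019,-0.044,0],
    [-1,0.413,0.019,-0.044,0],
    [-1,0.413,0.019,-0.044,0],
    [-1,0.413,0.019,-0.044,0],
    [-1,0.413,0.019,-0.044,0],
    [-1,0.413,0.019,-0.044,0],
    [-1,0.413,0.019,-0.044,0],
    [-1,0.413,0.019,-0.044,0]
  ]
}}

```text
t: 2.82
eef_pos: [0.587, 0.2761, 0.3194]
tcp_rot: [2.476, 1.932, -0.003]
wrist_force: [-0.2, -0.4, 0.1]
grip_width: 1.001
```

```bash
python3 - <<'E'
from h import *
st();print(rel(.586,.2803,.221,76));print(pw(0,0.048),[pw(.048*np.cos(a),.048*np.sin(a)) for a in (0,)])
g=grab('side');cv2.imwrite('pics/s3.png',cv2.resize(g['frame'][90:210,190:315,::-1],(625,600),interpolation=cv2.INTER_CUBIC))
f=grab('top');cv2.imwrite('pics/t3.png',cv2.resize(f['frame'][90:240,60:260,::-1],(800,600),interpolation=cv2.INTER_CUBIC))
E
```

```text
t 2.83 p [0.587  0.2761 0.3194] yaw 75.95 F [-0.2 -0.4  0.1] w 87.1 q [ 0.16  0.43 -0.92  1.27  0.34  1.6  -0.95]
[ 0.0041 -0.002   0.0984 -0.0008]
[0.5304 0.2466] [array([0.5886, 0.2816])]
```

View pics/s3.png

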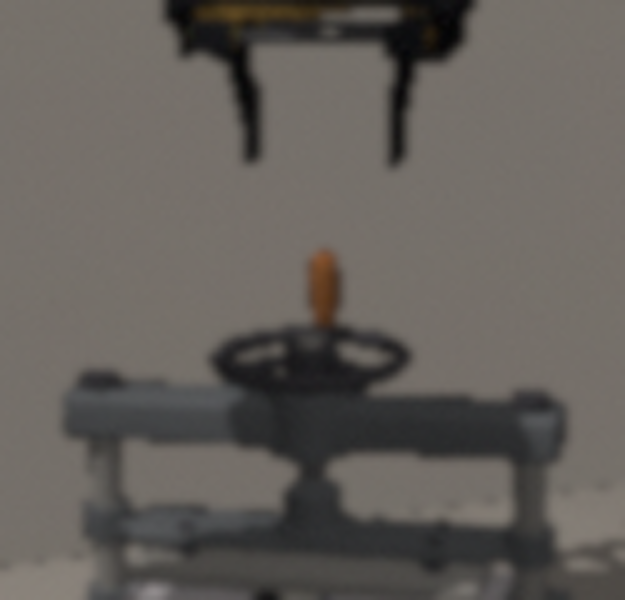

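View pics/t3.png

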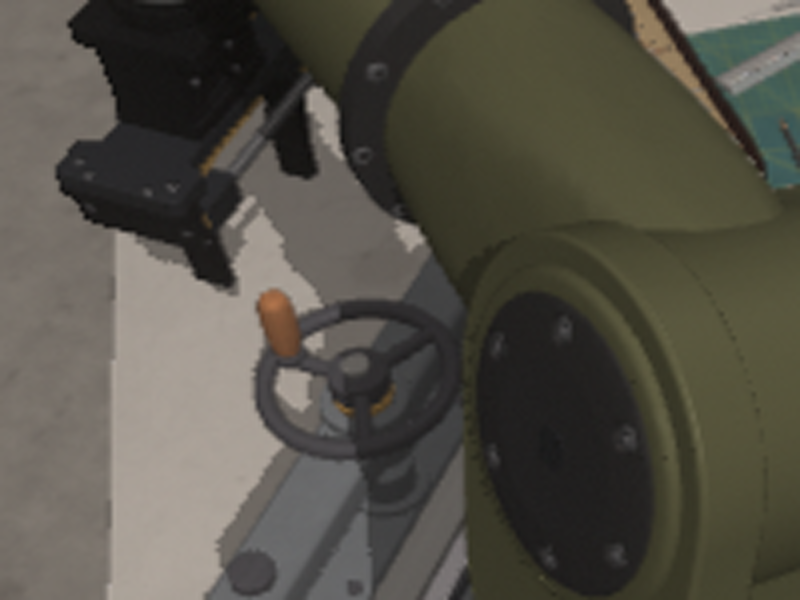

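{"name": "play_rows", "arguments": {
  "moves": [
    [-1,0.004,-0.002,0.05,0],
    [-1,0.004,-0.002,0.098,0],
    [-1,0.004,-0.002,0.098,0],
    [1,0.004,-0.002,0.098,0],
    [1,0.004,-0.002,0.098,0],
    [1,0.004,-0.002,0.098,0],
    [1,0.004,-0.002,0.098,0]
  ],
  "squeeze": 35
}}

```text
t: 3.8
eef_pos: [0.5855, 0.2828, 0.223]
tcp_rot: [2.474, 1.936, 0.002]
wrist_force: [0.2, -0.4, 0.9]
grip_width: 0.632
```

```bash
python3 - <<'E'
from h import *
st(); f=grab('top')
print(onz(f,60+359/4-.4,90+379/4-.4,.198))
E
```

```text
t 3.8 p [0.5855 0.2828 0.223 ] yaw 76.08 F [ 0.2 -0.4  0.9] w 55.0 q [ 0.17  0.46 -0.91  1.43  0.36  1.43 -0.98]
[0.5726 0.2345 0.198 ]
```

{"name": "play_rows", "arguments": {
  "moves": [
    [1,0,0,0,0],
    [1,0,0,0,0],
    [1,0,0,0,0],
    [1,0,0,0,0],
    [1,0,0,0,0],
    [1,0,0,0,0]
  ],
  "squeeze": 35
}}

```text
t: 4.6
eef_pos: [0.5856, 0.2824, 0.2221]
tcp_rot: [2.474, 1.935, 0.001]
wrist_force: [1.9, 0.4, -0.7]
grip_width: 0.229
```

```bash
python3 - <<'E'
from h import *
st()
E
```

```text
t 4.6 p [0.5856 0.2824 0.2221] yaw 76.07 F [ 1.9  0.4 -0.7] w 19.9 q [ 0.17  0.46 -0.91  1.43  0.36  1.43 -0.98]
```

```bash
cat >> h.py <<'E'
def circ(th0,steps,r=48):
    a=np.radians(th0); 
    for s in steps:
        b=np.radians(th0+s); print([round(r*(np.cos(b)-np.cos(a))/1000,3),round(-r*(np.sin(b)-np.sin(a))/1000,3)],end=' ')
    print()
E
python3 - <<'E'
from h import *
circ(2,np.arange(1,11)*13)
E
```

```text
[np.float64(-0.002), np.float64(-0.011)] [np.float64(-0.006), np.float64(-0.021)] [np.float64(-0.012), np.float64(-0.03)] [np.float64(-0.02), np.float64(-0.037)] [np.float64(-0.029), np.float64(-0.043)] [np.float64(-0.04), np.float64(-0.046)] [np.float64(-0.05), np.float64(-0.046)] [np.float64(-0.061), np.float64(-0.044)] [np.float64(-0.071), np.float64(-0.04)] [np.float64(-0.08), np.float64(-0.034)]
```

{"name": "play_rows", "arguments": {
  "moves": [
    [1,-0.002,-0.011,0,0],
    [1,-0.006,-0.021,0,0],
    [1,-0.012,-0.03,0,0],
    [1,-0.02,-0.037,0,0],
    [1,-0.029,-0.043,0,0],
    [1,-0.04,-0.046,0,0],
    [1,-0.05,-0.046,0,0],
    [1,-0.061,-0.044,0,0],
    [1,-0.071,-0.04,0,0],
    [1,-0.08,-0.034,0,0]
  ]
}}

```text
t: 5.85
eef_pos: [0.5332, 0.2123, 0.2222]
tcp_rot: [2.474, 1.936, -0.0]
wrist_force: [0.6, -0.1, 0.4]
grip_width: 0.002
```

```bash
python3 - <<'E'
from h import *
st(); p=pose()[0]; c=np.array([.5756,.2355]); d=p[:2]-c; print(np.degrees(np.arctan2(d[1],d[0]))-76.06, np.hypot(*d))
circ(132,np.arange(1,11)*16)
E
```

```text
t 5.85 p [0.5332 0.2123 0.2222] yaw 76.07 F [ 0.6 -0.1  0.4] w 0.2 q [ 0.38  0.28 -0.95  1.62  0.23  1.36 -0.84]
-227.38773642075705 0.048352689160275075
[np.float64(-0.009), np.float64(0.01)] [np.float64(-0.014), np.float64(0.022)] [np.float64(-0.016), np.float64(0.036)] [np.float64(-0.014), np.float64(0.049)] [np.float64(-0.009), np.float64(0.061)] [np.float64(0.0), np.float64(0.071)] [np.float64(0.011), np.float64(0.079)] [np.float64(0.024), np.float64(0.083)] [np.float64(0.037), np.float64(0.083)] [np.float64(0.05), np.float64(0.08)]
```

```bash
python3 - <<'E'
from h import *
g=grab('side');cv2.imwrite('pics/s4.png',cv2.resize(g['frame'][90:210,190:315,::-1],(625,600),interpolation=cv2.INTER_CUBIC))
f=grab('top');cv2.imwrite('pics/t4.png',cv2.resize(f['frame'][90:240,60:260,::-1],(800,600),interpolation=cv2.INTER_CUBIC))
E
```

```text
(no output)
```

View pics/s4.png

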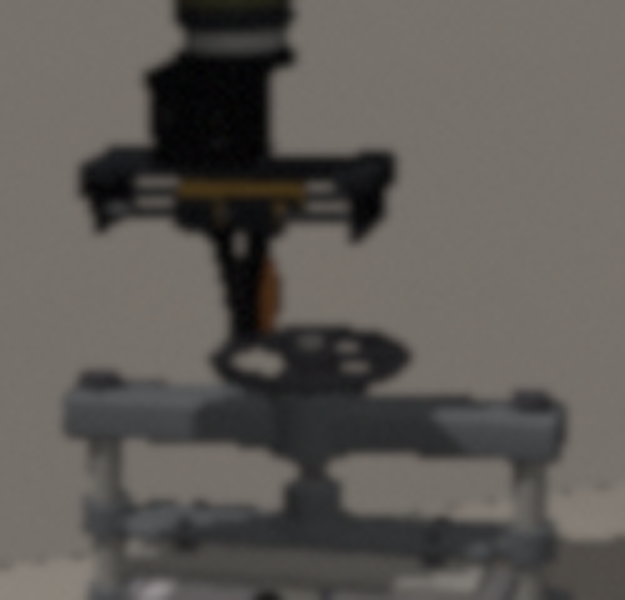

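View pics/t4.png

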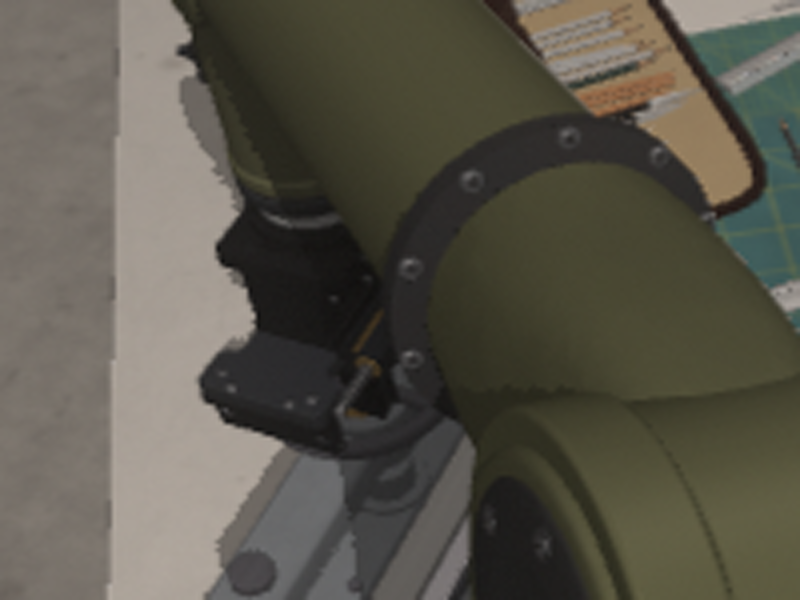

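{"name": "play_rows", "arguments": {
  "moves": [
    [-0.4,0,0,-0.05,0],
    [-0.4,0,0,-0.09,0],
    [-0.4,-0.03,0,-0.09,0],
    [-0.4,-0.03,0,-0.09,0]
  ]
}}

```text
t: 6.45
eef_pos: [0.5263, 0.1821, 0.3126]
tcp_rot: [2.476, 1.931, -0.0]
wrist_force: [-0.1, -0.1, -0.8]
grip_width: 0.374
```

```bash
python3 - <<'E'
from h import *
st()
g=grab('side');cv2.imwrite('pics/s5.png',cv2.resize(g['frame'][90:210,190:315,::-1],(625,600),interpolation=cv2.INTER_CUBIC))
f=grab('top');cv2.imwrite('pics/t5.png',cv2.resize(f['frame'][90:240,60:260,::-1],(800,600),interpolation=cv2.INTER_CUBIC))
E
```

```text
t 6.45 p [0.5263 0.1821 0.3126] yaw 75.89 F [-0.1 -0.1 -0.8] w 32.6 q [ 0.46  0.19 -0.96  1.52  0.15  1.52 -0.74]
```

View pics/s5.png

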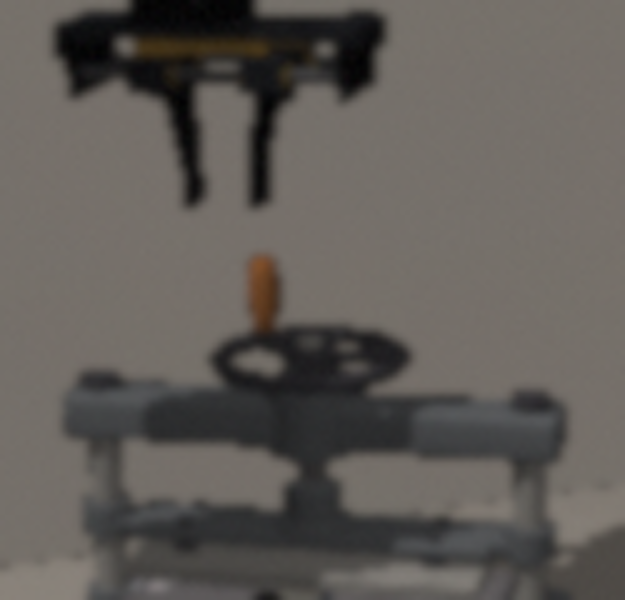

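View pics/t5.png

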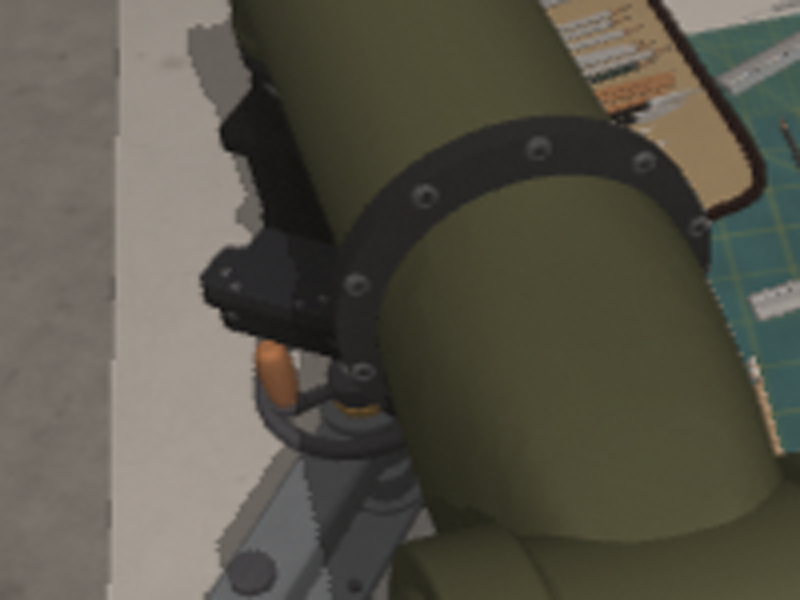

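```bash
python3 - <<'E'
from h import *
f=grab('top');g=grab('side')
p,e=tri(f,(60+268/4-.4,90+345/4-.4),g,(190+263/5-.4,90+258/5-.4)); print(p,e)
p2,e2=tri(f,(60+283/4-.4,90+400/4-.4),g,(190+263/5-.4,90+326/5-.4)); print(p2,e2)
c=np.array([.5766,.235])
for q in(p,p2):
  d=q[:2]-c; print(np.degrees(np.arctan2(d[1],d[0]))-76.06, np.hypot(*d))
st()
for a in (56,60,64): print(a,pw(.048*np.cos(np.radians(a)),.048*np.sin(np.radians(a))))
print(rel(.5425,.2685,.27,76.06+60),rel(.5425,.2685,.2207,76.06+60))
E
```

```text
[0.5464 0.2733 0.2559] 0.0008185526251883521
[0.544  0.2743 0.2083] 0.0019206308660533224
52.16722508606719 0.04879006055476441
53.68017438347388 0.05104888638770371
t 6.65 p [0.5255 0.1849 0.3118] yaw 76.15 F [-0.3 -0.7 -0.3] w 48.4 q [ 0.46  0.19 -0.96  1.52  0.15  1.52 -0.74]
56 [0.5448 0.2706]
60 [0.5424 0.2683]
64 [0.5402 0.2658]
[ 0.0852 -0.0035  0.0419 -1.0456] [ 0.0852 -0.0034  0.0912 -1.0456]
```

```bash
python3 - <<'E'
from h import *
st()
print(rel(.5455,.2735,.3118,76.06),rel(.5455,.2735,.2207,76.06))
circ(54,np.arange(1,8)*10)
E
```

```text
t 6.65 p [0.5255 0.1849 0.3118] yaw 76.15 F [-0.3 -0.7 -0.3] w 48.4 q [ 0.46  0.19 -0.96  1.52  0.15  1.52 -0.74]
[ 0.0908 -0.0018  0.0001  0.0016] [ 0.0908 -0.0017  0.0912  0.0016]
[np.float64(-0.007), np.float64(-0.004)] [np.float64(-0.015), np.float64(-0.007)] [np.float64(-0.023), np.float64(-0.009)] [np.float64(-0.032), np.float64(-0.009)] [np.float64(-0.04), np.float64(-0.008)] [np.float64(-0.048), np.float64(-0.005)] [np.float64(-0.055), np.float64(-0.001)]
```

{"name": "play_rows", "arguments": {
  "moves": [
    [-0.2,0.091,-0.002,0,0],
    [-0.2,0.091,-0.002,0,0],
    [-0.2,0.091,-0.002,0.045,0],
    [-0.2,0.091,-0.002,0.091,0],
    [-0.2,0.091,-0.002,0.091,0],
    [1,0.091,-0.002,0.091,0],
    [1,0.091,-0.002,0.091,0],
    [1,0.091,-0.002,0.091,0],
    [1,0.091,-0.002,0.091,0],
    [1,0.091,-0.002,0.091,0]
  ],
  "squeeze": 60
}}

```text
t: 7.9
eef_pos: [0.5453, 0.2732, 0.2221]
tcp_rot: [-2.474, -1.936, -0.0]
wrist_force: [-3.0, 0.3, 4.8]
grip_width: 0.227
```

```bash
python3 - <<'E'
from h import *
st()
E
```

```text
t 7.9 p [0.5453 0.2732 0.2221] yaw 76.1 F [-3.   0.3  4.8] w 19.8 q [ 0.25  0.38 -0.97  1.53  0.32  1.39 -0.98]
```

{"name": "play_rows", "arguments": {
  "moves": [
    [1,-0.007,-0.004,0,0],
    [1,-0.015,-0.007,0,0],
    [1,-0.023,-0.009,0,0],
    [1,-0.032,-0.009,0,0],
    [1,-0.04,-0.008,0,0]
  ]
}}

```text
t: 8.52
eef_pos: [0.5275, 0.2405, 0.2221]
tcp_rot: [-2.467, -1.938, -0.009]
wrist_force: [-0.9, 8.1, 1.1]
grip_width: 0.225
```

```bash
cat >> h.py <<'E'
def ang(c=(.5766,.235)):
    p=pose()[0]; d=p[:2]-np.array(c); print('ang',(np.degrees(np.arctan2(d[1],d[0]))-76.06)%360,'r',np.hypot(*d))
E
python3 - <<'E'
from h import *
st();ang()
circ(104,np.arange(1,11)*12)
E
```

```text
t 8.53 p [0.5275 0.2405 0.2221] yaw 76.29 F [-0.9  8.1  1.1] w 19.6 q [ 0.35  0.3  -0.99  1.61  0.25  1.36 -0.9 ]
ang 97.54799902427087 r 0.04942083338763903
[np.float64(-0.009), np.float64(0.003)] [np.float64(-0.018), np.float64(0.009)] [np.float64(-0.025), np.float64(0.016)] [np.float64(-0.031), np.float64(0.024)] [np.float64(-0.035), np.float64(0.033)] [np.float64(-0.036), np.float64(0.043)] [np.float64(-0.036), np.float64(0.053)] [np.float64(-0.033), np.float64(0.063)] [np.float64(-0.029), np.float64(0.072)] [np.float64(-0.023), np.float64(0.08)]
```

{"name": "play_rows", "arguments": {
  "moves": [
    [1,-0.009,0.003,0,0],
    [1,-0.018,0.009,0,0],
    [1,-0.025,0.016,0,0],
    [1,-0.031,0.024,0,0],
    [1,-0.035,0.033,0,0],
    [1,-0.036,0.043,0,0],
    [1,-0.036,0.053,0,0],
    [1,-0.033,0.063,0,0],
    [1,-0.029,0.072,0,0],
    [1,-0.023,0.08,0,0]
  ]
}}

```text
t: 9.78
eef_pos: [0.5987, 0.1936, 0.222]
tcp_rot: [-2.474, -1.935, 0.007]
wrist_force: [-9.1, -2.2, 9.6]
grip_width: 0.225
```

```bash
python3 - <<'E'
from h import *
st();ang()
circ(224,np.arange(1,11)*12)
E
```

```text
t 9.78 p [0.5987 0.1936 0.222 ] yaw 76.07 F [-9.1 -2.2  9.6] w 19.6 q [ 0.34  0.42 -0.92  1.48  0.34  1.41 -0.83]
ang 222.02967865289935 r 0.046902997043455186
[np.float64(0.008), np.float64(0.006)] [np.float64(0.017), np.float64(0.011)] [np.float64(0.026), np.float64(0.014)] [np.float64(0.036), np.float64(0.015)] [np.float64(0.046), np.float64(0.013)] [np.float64(0.056), np.float64(0.01)] [np.float64(0.064), np.float64(0.004)] [np.float64(0.071), np.float64(-0.002)] [np.float64(0.077), np.float64(-0.011)] [np.float64(0.081), np.float64(-0.02)]
```

{"name": "play_rows", "arguments": {
  "moves": [
    [1,0.008,0.006,0,0],
    [1,0.017,0.011,0,0],
    [1,0.026,0.014,0,0],
    [1,0.036,0.015,0,0],
    [1,0.046,0.013,0,0],
    [1,0.056,0.01,0,0],
    [1,0.064,0.004,0,0],
    [1,0.071,-0.002,0,0],
    [1,0.077,-0.011,0,0],
    [1,0.081,-0.02,0,0]
  ]
}}

```text
t: 11.02
eef_pos: [0.6048, 0.2733, 0.2221]
tcp_rot: [2.473, 1.924, 0.004]
wrist_force: [6.6, -6.5, 3.5]
grip_width: 0.221
```

```bash
python3 - <<'E'
from h import *
st();ang()
circ(344,np.arange(1,6)*12)
E
```

```text
t 11.03 p [0.6048 0.2733 0.2221] yaw 75.76 F [ 6.6 -6.5  3.5] w 19.2 q [ 0.18  0.49 -0.91  1.39  0.39  1.44 -0.97]
ang 337.6024466976677 r 0.04757881272836633
[np.float64(0.002), np.float64(-0.01)] [np.float64(0.001), np.float64(-0.02)] [np.float64(-0.001), np.float64(-0.03)] [np.float64(-0.005), np.float64(-0.039)] [np.float64(-0.012), np.float64(-0.047)]
```

{"name": "play_rows", "arguments": {
  "moves": [
    [1,0.002,-0.01,0,0],
    [1,0.001,-0.02,0,0],
    [1,-0.001,-0.03,0,0],
    [1,-0.005,-0.039,0,0],
    [1,-0.005,-0.039,0,0]
  ]
}}

```text
t: 11.65
eef_pos: [0.5635, 0.2821, 0.2221]
tcp_rot: [2.474, 1.933, 0.008]
wrist_force: [4.4, 1.0, 2.1]
grip_width: 0.226
```

```bash
python3 - <<'E'
from h import *
st();ang()
circ(32,np.arange(1,8)*4)
E
```

```text
t 11.65 p [0.5635 0.2821 0.2221] yaw 76.02 F [4.4 1.  2.1] w 19.7 q [ 0.21  0.42 -0.94  1.48  0.34  1.41 -0.99]
ang 29.467769365170426 r 0.04891074478460003
[np.float64(-0.002), np.float64(-0.003)] [np.float64(-0.004), np.float64(-0.005)] [np.float64(-0.006), np.float64(-0.008)] [np.float64(-0.009), np.float64(-0.01)] [np.float64(-0.011), np.float64(-0.012)] [np.float64(-0.014), np.float64(-0.014)] [np.float64(-0.017), np.float64(-0.016)]
```

{"name": "play_rows", "arguments": {
  "moves": [
    [1,-0.002,-0.003,0,0],
    [1,-0.004,-0.005,0,0],
    [1,-0.006,-0.008,0,0]
  ]
}}

```text
t: 12.02
eef_pos: [0.5551, 0.2792, 0.2222]
tcp_rot: [2.474, 1.934, 0.011]
wrist_force: [7.9, 2.6, 0.8]
grip_width: 0.225
```

```bash
python3 - <<'E'
from h import *
st();ang()
E
```

```text
t 12.03 p [0.5551 0.2792 0.2222] yaw 76.03 F [7.9 2.6 0.8] w 19.6 q [ 0.23  0.4  -0.95  1.51  0.33  1.39 -0.99]
ang 39.84888886692357 r 0.049142681229317524
```

{"name": "play_rows", "arguments": {
  "moves": [
    [1,-0.003,-0.002,0,0],
    [1,-0.005,-0.004,0,0],
    [1,-0.005,-0.004,0,0]
  ]
}}

```text
t: 12.4
eef_pos: [0.5529, 0.2781, 0.2222]
tcp_rot: [-2.475, -1.935, -0.026]
wrist_force: [17.3, 11.3, -7.7]
grip_width: 0.229
```

```bash
python3 - <<'E'
from h import *
st();ang()
E
```

```text
t 12.4 p [0.5529 0.2781 0.2222] yaw 76.06 F [17.3 11.3 -7.7] w 19.9 q [ 0.24  0.39 -0.96  1.52  0.32  1.38 -0.98]
ang 42.72150386443377 r 0.04913180646608447
```

{"name": "play_rows", "arguments": {
  "moves": [
    [0,0.002,0.001,0,0],
    [0,0.002,0.001,0,0],
    [0,0.002,0.001,0,0],
    [0,0.002,0.001,-0.05,0],
    [0,0.002,0.001,-0.06,0],
    [-0.2,-0.1,0.001,-0.06,0],
    [-0.2,-0.17,0.001,-0.06,0],
    [-0.2,-0.17,0.001,-0.06,0],
    [-0.2,-0.17,0.001,-0.06,0]
  ]
}}

```text
t: 13.52
eef_pos: [0.5068, 0.1038, 0.2805]
tcp_rot: [2.481, 1.923, -0.005]
wrist_force: [-0.3, 0.7, 0.1]
grip_width: 0.598
```

```bash
python3 - <<'E'
from h import *
st();print(rel(*pw(-.125,0),.12,76.06),rel(*pw(-.125,0),.0415,76.06))
g=grab('side');cv2.imwrite('pics/s6.png',cv2.resize(g['frame'][90:240,160:345,::-1],(740,600),interpolation=cv2.INTER_CUBIC))
f=grab('top');cv2.imwrite('pics/t6.png',cv2.resize(f['frame'][:,:,::-1],(800,600),interpolation=cv2.INTER_CUBIC))
E
```

```text
t 13.53 p [0.5068 0.1038 0.2805] yaw 75.57 F [-0.3  0.7  0.1] w 52.0 q [ 0.66  0.07 -0.96  1.66  0.06  1.44 -0.55]
[ 0.0202  0.0363  0.1604 -0.0085] [ 0.0205  0.0363  0.2389 -0.0085]
```

View pics/s6.png

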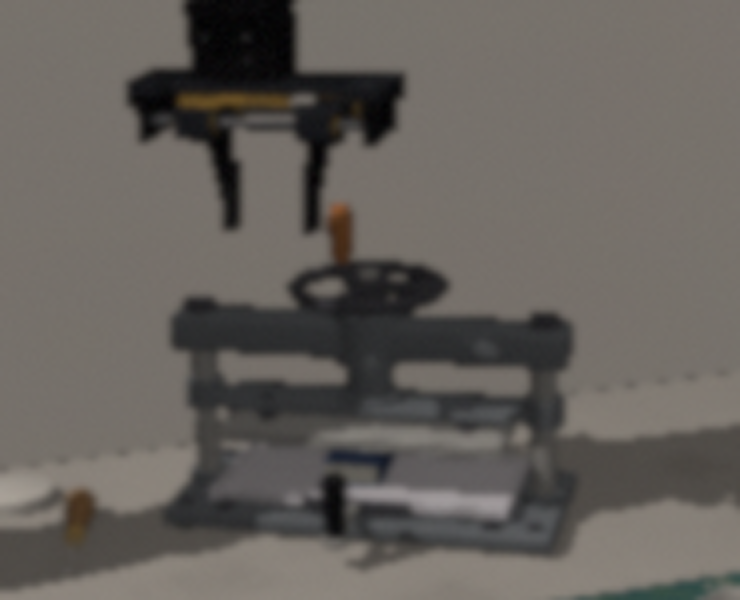

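View pics/t6.png

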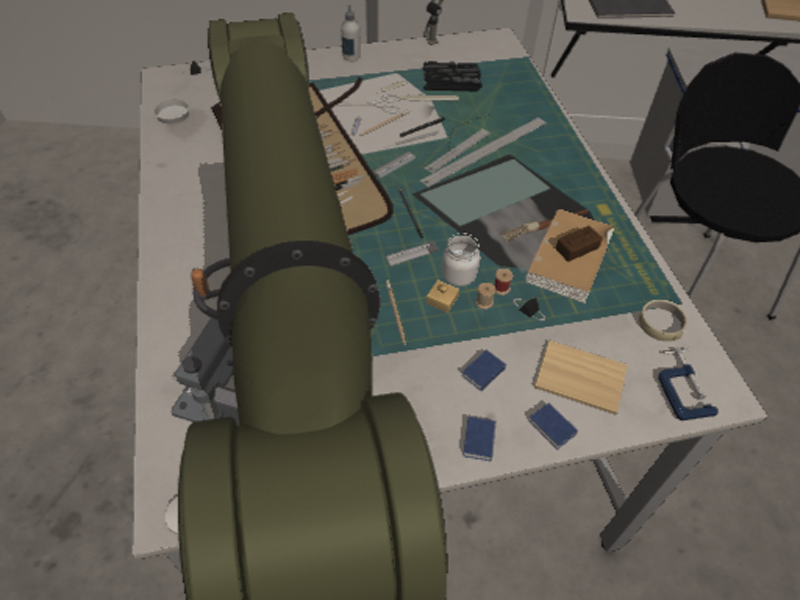

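{"name": "play_rows", "arguments": {
  "moves": [
    [0,0.02,0.036,0.06,0],
    [0,0.02,0.036,0.11,0],
    [0,0.02,0.036,0.14,0],
    [0,0.02,0.036,0.14,0],
    [0,0.02,0.036,0.14,0]
  ]
}}

```text
t: 14.25
eef_pos: [0.5477, 0.1218, 0.1427]
tcp_rot: [2.472, 1.938, 0.003]
wrist_force: [0.3, 1.4, 0.9]
grip_width: 0.504
```

```bash
python3 - <<'E'
from h import *
st();print(rel(*pw(-.125,0),.0415,76.06))
g=grab('side');cv2.imwrite('pics/s7.png',cv2.resize(g['frame'][90:240,160:345,::-1],(740,600),interpolation=cv2.INTER_CUBIC))
E
```

```text
t 14.25 p [0.5477 0.1218 0.1427] yaw 76.2 F [0.3 1.4 0.9] w 43.8 q [ 0.54  0.31 -0.95  1.75  0.27  1.21 -0.72]
[-0.0083  0.001   0.1011  0.0025]
```

View pics/s7.png

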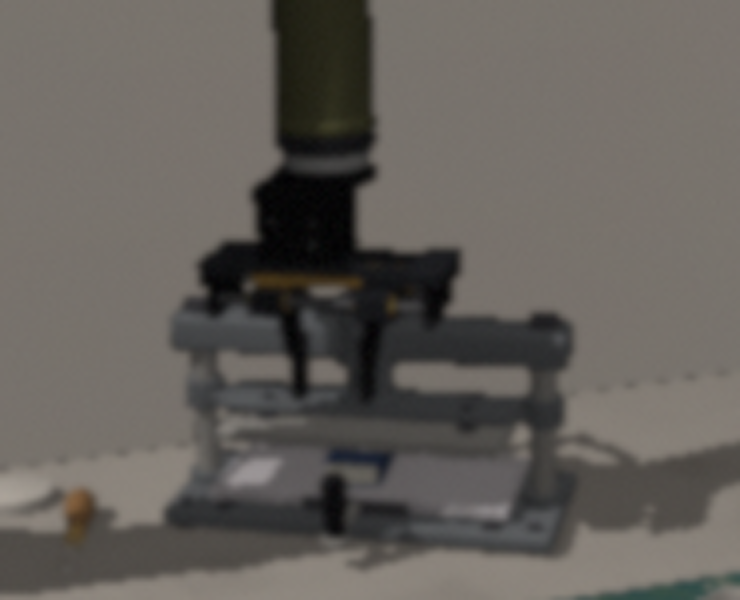

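{"name": "play_rows", "arguments": {
  "moves": [
    [0,-0.008,0.001,0.05,0],
    [0,-0.008,0.001,0.101,0],
    [0,-0.008,0.001,0.101,0],
    [1,-0.008,0.001,0.101,0],
    [1,-0.008,0.001,0.101,0],
    [1,-0.008,0.001,0.101,0],
    [1,-0.008,0.001,0.101,0]
  ],
  "squeeze": 60
}}

```text
t: 15.18
eef_pos: [0.545, 0.1129, 0.0417]
tcp_rot: [-2.473, -1.936, 0.002]
wrist_force: [-6.7, -0.0, 8.0]
grip_width: 0.214
```

```bash
python3 - <<'E'
from h import *
st()
E
```

```text
t 15.18 p [0.545  0.1129 0.0417] yaw 76.11 F [-6.7 -0.   8. ] w 18.6 q [ 0.49  0.43 -0.88  1.85  0.38  1.04 -0.79]
```

{"name": "play_rows", "arguments": {
  "moves": [
    [1,-0.01,0,0,0],
    [1,-0.03,0,0,0],
    [1,-0.05,0,0,0],
    [1,-0.07,0,0,0],
    [1,-0.09,0,0,0],
    [1,-0.11,0,0,0],
    [1,-0.13,0,0,0],
    [1,-0.145,0,0,0],
    [1,-0.15,0,0,0],
    [1,-0.15,0,0,0]
  ]
}}

```text
t: 16.42
eef_pos: [0.509, -0.0332, 0.0417]
tcp_rot: [-2.474, -1.935, 0.003]
wrist_force: [-8.0, 1.1, 10.6]
grip_width: 0.216
```

```bash
python3 - <<'E'
from h import *
st()
E
```

```text
t 16.43 p [ 0.509  -0.0332  0.0417] yaw 76.07 F [-8.   1.1 10.6] w 18.8 q [ 0.8   0.32 -0.88  1.97  0.29  0.99 -0.46]
```

{"name": "play_rows", "arguments": {
  "moves": [
    [1,-0.004,0,0,0],
    [1,-0.008,0,0,0],
    [1,-0.011,0,0,0],
    [1,-0.011,0,0,0]
  ]
}}

```text
t: 16.92
eef_pos: [0.5079, -0.0376, 0.0417]
tcp_rot: [-2.467, -1.937, -0.009]
wrist_force: [-2.8, 13.2, 4.2]
grip_width: 0.213
```

```bash
python3 - <<'E'
from h import *
st()
E
```

```text
t 16.93 p [ 0.5079 -0.0376  0.0417] yaw 76.28 F [-2.8 13.2  4.2] w 18.6 q [ 0.82  0.31 -0.89  1.97  0.28  0.99 -0.44]
```

{"name": "play_rows", "arguments": {
  "moves": [
    [0.1,0.003,0,0,0],
    [0.1,0.003,0,0,0],
    [0.1,0.003,0,0,0],
    [0,0.003,0,-0.06,0],
    [-0.2,0.003,0,-0.12,0],
    [-0.2,0.0,0.0,-0.18,0],
    [-0.2,0.0,0.06,-0.24,0],
    [-0.2,0.0,0.12,-0.26,0],
    [-0.2,0,0.12,-0.26,0]
  ]
}}

```text
t: 18.05
eef_pos: [0.6265, -0.076, 0.3007]
tcp_rot: [2.478, 1.931, 0.003]
wrist_force: [-1.1, 0.6, -0.9]
grip_width: 0.6
```

```bash
python3 - <<'E'
from h import *
st()
g=grab('side');cv2.imwrite('pics/s8.png',cv2.resize(g['frame'][90:240,160:345,::-1],(740,600),interpolation=cv2.INTER_CUBIC))
f=grab('top');cv2.imwrite('pics/t8.png',cv2.resize(f['frame'][:,:,::-1],(800,600),interpolation=cv2.INTER_CUBIC))
E
```

```text
t 18.05 p [ 0.6265 -0.076   0.3007] yaw 75.85 F [-1.1  0.6 -0.9] w 52.2 q [ 0.77  0.39 -0.93  1.35  0.31  1.55 -0.38]
```

View pics/s8.png

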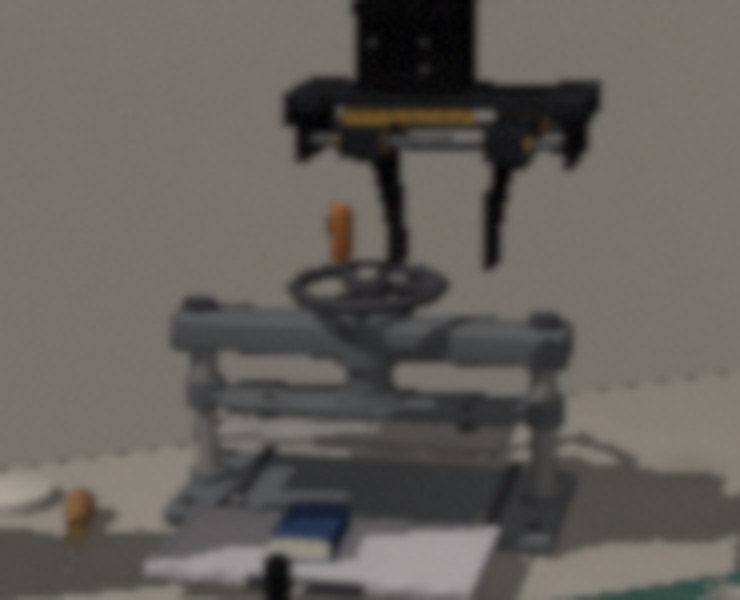

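View pics/t8.png

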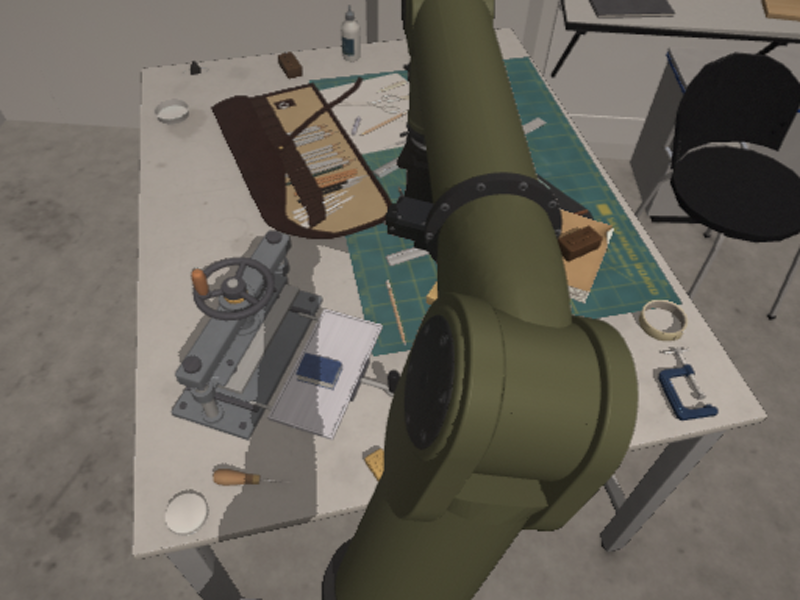

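```bash
python3 - <<'E'
from nb import *
f=grab('top');g=grab('side')
for o in nbs(f,.051,lo=(100,60,20),roi=(180,215,225,255),amin=80):print('T',*o)
for o in nbs(g,.051,lo=(100,60,20),roi=(220,210,255,235),amin=80):print('S',*o)
# tray corners on rim height .034
S=512/800
for u,v in [(321,306),(382,325),(331,436),(268,418)]: print(onz(f,u*S,v*S,.034))
print(pw(-.155,0),[pw(-.155+a*.06,b*.126) for a,b in((1,-1),(-1,-1),(-1,1),(1,1))])
st()
E
```

```text
T [204. 235.] 525.3 97.8 67.4 46.4 77.9
S [238. 220.] 529.4 89.8 69.8 51.3 83.1
[0.6768 0.118  0.034 ]
[ 0.6421 -0.0041  0.034 ]
[0.4032 0.0584 0.034 ]
[0.427 0.17  0.034]
[0.5397 0.0846] [array([0.6764, 0.1124]), array([ 0.6475, -0.004 ]), array([0.4029, 0.0567]), array([0.4318, 0.1732])]
t 18.25 p [ 0.6232 -0.073   0.2996] yaw 76.09 F [-0.1  1.  -0.8] w 52.4 q [ 0.77  0.38 -0.93  1.36  0.3   1.55 -0.38]
```

```bash
python3 - <<'E'
from h import *
print(rel(.527,.097,.20,78),rel(.527,.097,.034,78))
E
```

```text
[ 0.1419 -0.1342  0.0998 -0.0333] [ 0.1418 -0.1339  0.2658 -0.0333]
```

{"name": "play_rows", "arguments": {
  "moves": [
    [-0.5,0.142,-0.134,0.1,-0.033],
    [-0.5,0.142,-0.134,0.1,-0.033],
    [-0.5,0.142,-0.134,0.1,-0.033],
    [-0.5,0.142,-0.134,0.1,-0.033],
    [-0.5,0.142,-0.134,0.15,-0.033],
    [-0.5,0.142,-0.134,0.2,-0.033],
    [-0.5,0.142,-0.134,0.225,-0.033],
    [-0.5,0.142,-0.134,0.225,-0.033]
  ],
  "squeeze": 30
}}

```text
t: 19.25
eef_pos: [0.5248, 0.096, 0.0733]
tcp_rot: [-2.44, -1.976, 0.007]
wrist_force: [-0.0, -0.0, 1.0]
grip_width: 0.751
```

```bash
python3 - <<'E'
from h import *
st();print(rel(.527,.097,.034,78))
g=grab('side');cv2.imwrite('pics/s9.png',cv2.resize(g['frame'][90:240,160:345,::-1],(740,600),interpolation=cv2.INTER_CUBIC))
E
```

```text
t 19.25 p [0.5248 0.096  0.0733] yaw 78.0 F [-0. -0.  1.] w 65.4 q [ 0.62  0.36 -0.98  1.88  0.34  1.08 -0.71]
[ 0.0015  0.0021  0.0393 -0.0001]
```

View pics/s9.png

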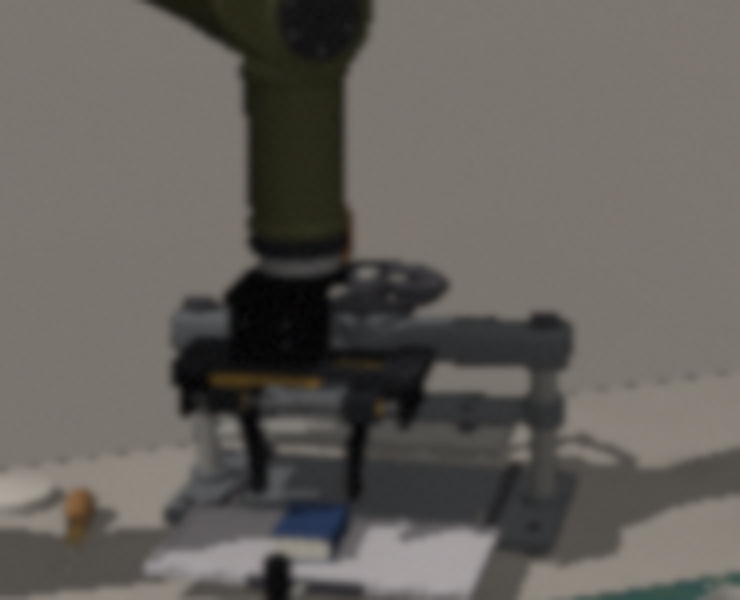

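{"name": "play_rows", "arguments": {
  "moves": [
    [-0.5,0.001,0.002,0.025,0],
    [-0.5,0.001,0.002,0.038,0],
    [-0.5,0.001,0.002,0.038,0],
    [0.5,0.001,0.002,0.038,0],
    [0.5,0.001,0.002,0.038,0],
    [0.5,0.001,0.002,0.038,0],
    [0.5,0.001,0.002,0.038,0]
  ],
  "squeeze": 30
}}

```text
t: 20.18
eef_pos: [0.5303, 0.0975, 0.0378]
tcp_rot: [2.442, 1.976, 0.0]
wrist_force: [-2.0, 0.4, 5.6]
grip_width: 0.545
```

```bash
python3 - <<'E'
from h import *
st();print(rel(.581,-.379,.12,73.5))
E
```

```text
t 20.18 p [0.5303 0.0975 0.0378] yaw 77.97 F [-2.   0.4  5.6] w 47.4 q [ 0.58  0.42 -0.95  1.9   0.4   1.02 -0.75]
[-0.4555  0.1489 -0.082   0.078 ]
```

{"name": "play_rows", "arguments": {
  "moves": [
    [0.5,0,0,-0.04,0],
    [0.5,0,0,-0.09,0],
    [0.5,-0.05,0.015,-0.12,0.078],
    [0.5,-0.11,0.035,-0.12,0.078],
    [0.5,-0.17,0.055,-0.12,0.078],
    [0.5,-0.23,0.075,-0.12,0.078],
    [0.5,-0.29,0.095,-0.12,0.078],
    [0.5,-0.35,0.115,-0.12,0.078],
    [0.5,-0.41,0.134,-0.12,0.078],
    [0.5,-0.455,0.149,-0.1,0.078]
  ]
}}

```text
t: 21.42
eef_pos: [0.5814, -0.3826, 0.1381]
tcp_rot: [2.517, 1.875, 0.001]
wrist_force: [0.3, 0.4, 0.4]
grip_width: 0.544
```

```bash
python3 - <<'E'
from nb import *
st();print(rel(.581,-.379,.019,73.5))
f=grab('top');g=grab('side');cv2.imwrite('pics/s10.png',cv2.resize(g['frame'][200:380,150:350,::-1],(666,600),interpolation=cv2.INTER_CUBIC))
cv2.imwrite('pics/t10.png',cv2.resize(f['frame'][:,:,::-1],(800,600),interpolation=cv2.INTER_CUBIC))
E
```

```text
t 21.43 p [ 0.5814 -0.3826  0.1381] yaw 73.36 F [0.3 0.4 0.4] w 47.3 q [ 1.07  0.58 -0.77  1.41  0.4   1.31 -0.  ]
[ 0.0035 -0.0018  0.1191 -0.0024]
```

View pics/s10.png

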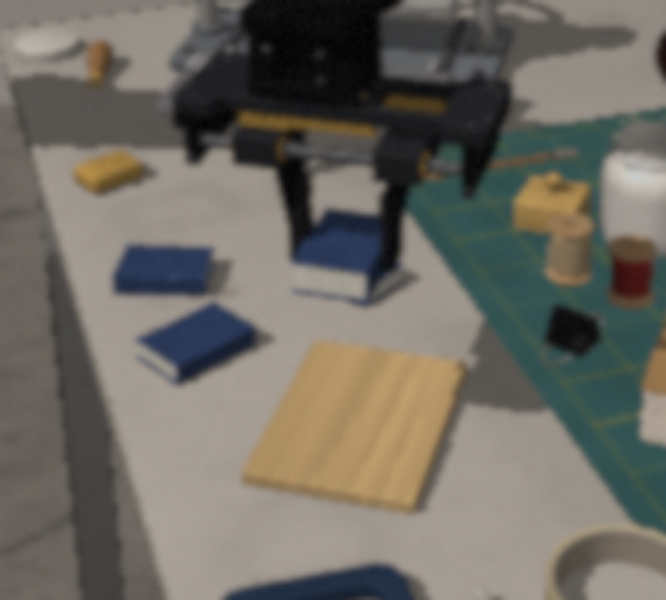

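View pics/t10.png

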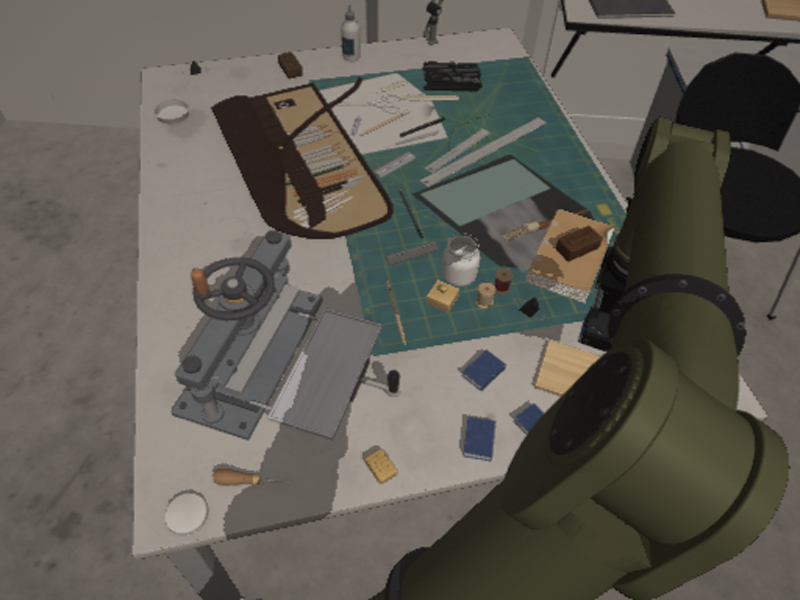

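{"name": "play_rows", "arguments": {
  "moves": [
    [0.5,0.003,-0.002,0.05,0],
    [0.5,0.003,-0.002,0.095,0],
    [0.5,0.003,-0.002,0.112,0],
    [0.5,0.003,-0.002,0.118,0],
    [0.5,0.003,-0.002,0.118,0],
    [-0.4,0.003,-0.002,0.118,0],
    [-0.4,0.003,-0.002,0.118,0],
    [-0.4,0.003,-0.002,0.07,0],
    [-0.4,0.003,-0.002,0.01,0]
  ]
}}

```text
t: 22.65
eef_pos: [0.579, -0.375, 0.1277]
tcp_rot: [-2.516, -1.878, 0.001]
wrist_force: [0.4, -0.3, 1.4]
grip_width: 0.701
```

```bash
python3 - <<'E'
from nb import *
st()
f=grab('top');g=grab('side');cv2.imwrite('pics/s11.png',cv2.resize(g['frame'][200:380,150:350,::-1],(666,600),interpolation=cv2.INTER_CUBIC))
for o in nbs(f,roi=(280,210,420,310)):print('T',*o)
for o in nbs(g,.016):print('S',*o)
E
```

```text
t 22.65 p [ 0.579  -0.375   0.1277] yaw 73.5 F [ 0.4 -0.3  1.4] w 61.0 q [ 1.07  0.58 -0.77  1.43  0.41  1.29 -0.01]
T [306. 279.] 435.7 -190.7 66.8 44.4 174.6
T [367. 234.] 591.3 -368.0 46.3 44.4 72.0
T [310. 236.] 574.6 -199.4 66.3 48.1 139.8
S [247. 378.] 562.5 -543.5 100.4 32.7 178.4
S [257. 316.] 585.3 -357.8 65.3 48.9 72.5
S [210. 302.] 475.4 -298.9 66.5 56.5 41.6
S [199. 281.] 438.6 -206.7 65.2 57.5 177.6
S [254. 280.] 576.3 -209.8 68.5 55.7 141.2
```

View pics/s11.png

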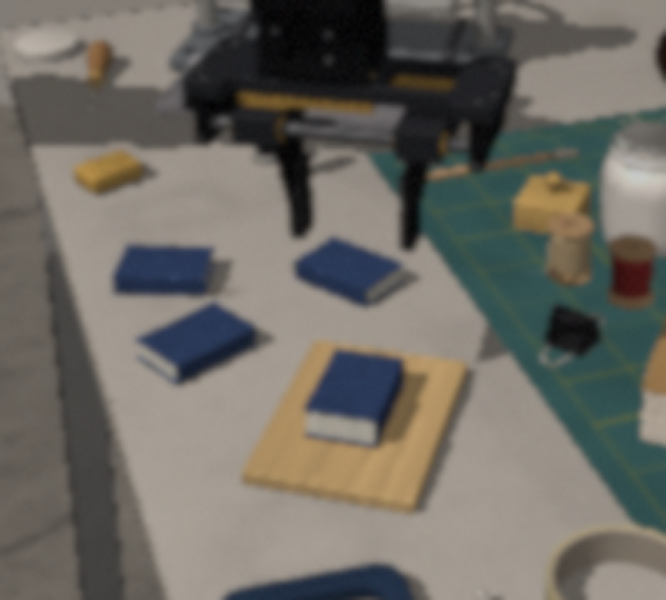

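```bash
python3 - <<'E'
from h import *
f=grab('top');S=512/800
for n,u,v in [('reelN',486,308),('weight',443,300),('jar',461,280),('clip',528,312),('wax',380,470)]: print(n,onz(f,u*S,v*S,0))
print(rel(.575,-.201,.1,140), rel(.575,-.201,.0035,140))
E
```

```text
reelN [ 0.7295 -0.2053  0.    ]
weight [ 0.742  -0.1185  0.    ]
jar [ 0.7991 -0.1537  0.    ]
clip [ 0.7272 -0.2891  0.    ]
wax [ 0.3656 -0.0275  0.    ]
[ 0.1658 -0.0576  0.0319 -1.1607] [ 0.1661 -0.0584  0.1284 -1.1607]
```

{"name": "play_rows", "arguments": {
  "moves": [
    [-0.5,0.05,-0.02,0,-0.17],
    [-0.5,0.1,-0.04,0,-0.35],
    [-0.5,0.15,-0.058,0,-0.53],
    [-0.5,0.166,-0.058,0,-0.7],
    [-0.5,0.166,-0.058,0,-0.88],
    [-0.5,0.166,-0.058,0.02,-1.05],
    [-0.5,0.166,-0.058,0.04,-1.16],
    [-0.5,0.166,-0.058,0.08,-1.16],
    [-0.5,0.166,-0.058,0.08,-1.16]
  ]
}}

```text
t: 23.92
eef_pos: [0.5685, -0.1991, 0.0441]
tcp_rot: [-1.073, -2.946, -0.0]
wrist_force: [-0.5, -0.7, 0.3]
grip_width: 0.749
```

```bash
python3 - <<'E'
from nb import *
st()
f=grab('top');g=grab('side');cv2.imwrite('pics/s12.png',cv2.resize(g['frame'][200:380,150:350,::-1],(666,600),interpolation=cv2.INTER_CUBIC))
for o in nbs(f,roi=(280,210,420,310)):print('T',*o)
print(rel(.575,-.201,.0055,140))
E
```

```text
t 23.93 p [ 0.5685 -0.1991  0.0441] yaw 139.97 F [-0.5 -0.7  0.3] w 65.1 q [ 1.08  0.6  -1.01  1.73  0.55  1.14  0.77]
T [306. 279.] 435.9 -190.7 67.3 44.4 174.6
T [309. 236.] 572.4 -197.5 61.0 48.1 138.6
[-0.0037  0.001   0.0422 -0.0005]
```

View pics/s12.png

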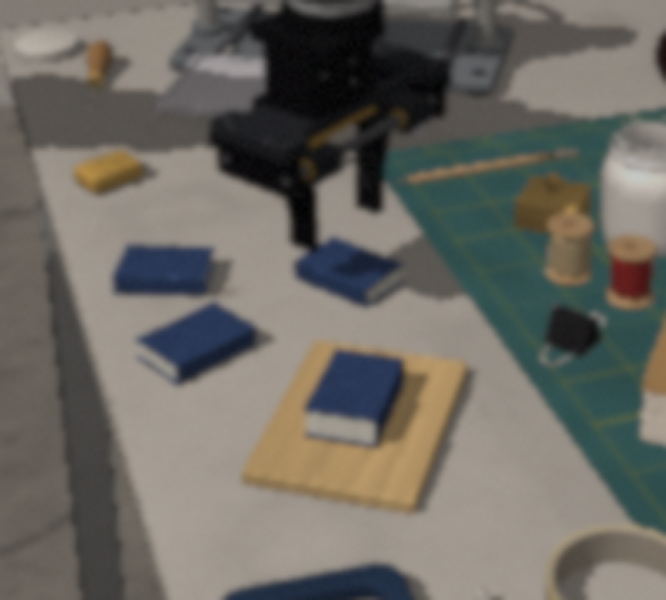

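{"name": "play_rows", "arguments": {
  "moves": [
    [-0.5,-0.004,0.001,0.025,0],
    [-0.5,-0.004,0.001,0.038,0],
    [-0.5,-0.004,0.001,0.038,0],
    [0.5,-0.004,0.001,0.038,0],
    [0.5,-0.004,0.001,0.038,0],
    [0.5,-0.004,0.001,0.038,0],
    [0.5,-0.004,0.001,0.038,0]
  ],
  "squeeze": 30
}}

```text
t: 24.9
eef_pos: [0.5756, -0.2014, 0.0099]
tcp_rot: [1.075, 2.951, -0.0]
wrist_force: [0.5, 1.3, 3.5]
grip_width: 0.541
```

```bash
python3 - <<'E'
from nb import *
st()
B=np.array([.538,.085]);a=np.radians(76.06);Y=np.array([-np.sin(a),np.cos(a)])
for k in(-.075,0,.075): print(B+k*Y)
t=B-.075*Y
print(rel(*t,.10,76),rel(*t,.04,76))
E
```

```text
t 24.9 p [ 0.5756 -0.2014  0.0099] yaw 139.97 F [0.5 1.3 3.5] w 47.1 q [ 1.05  0.64 -0.98  1.74  0.6   1.08  0.74]
[0.6108 0.0669]
[0.538 0.085]
[0.4652 0.1031]
[ 0.1455  0.2281 -0.0902  1.1165] [ 0.1456  0.2281 -0.0302  1.1165]
```

{"name": "play_rows", "arguments": {
  "moves": [
    [0.5,0,0,-0.04,0],
    [0.5,0.0,0.0,-0.09,0.15],
    [0.5,0.05,0.06,-0.11,0.33],
    [0.5,0.08,0.11,-0.11,0.51],
    [0.5,0.1,0.16,-0.11,0.69],
    [0.5,0.13,0.2,-0.11,0.87],
    [0.5,0.1455,0.228,-0.1,1.05],
    [0.5,0.1455,0.228,-0.08,1.1165],
    [0.5,0.1455,0.228,-0.07,1.1165],
    [0.5,0.1455,0.228,-0.07,1.1165]
  ]
}}

```text
t: 26.15
eef_pos: [0.6097, 0.0658, 0.0783]
tcp_rot: [-2.475, -1.934, 0.003]
wrist_force: [0.4, 0.7, 0.0]
grip_width: 0.546
```

```bash
python3 - <<'E'
from nb import *
st()
t=[.6108,.0669]
print(rel(*t,.0405,76))
f=grab('top');g=grab('side');cv2.imwrite('pics/s13.png',cv2.resize(g['frame'][130:260,180:340,::-1],(738,600),interpolation=cv2.INTER_CUBIC))
cv2.imwrite('pics/t13.png',cv2.resize(f['frame'][:,:,::-1],(800,600),interpolation=cv2.INTER_CUBIC))
E
```

```text
t 26.15 p [0.6097 0.0658 0.0783] yaw 76.0 F [0.4 0.7 0. ] w 47.5 q [ 0.53  0.5  -0.86  1.69  0.41  1.15 -0.69]
[ 0.0014  0.0009  0.0378 -0.    ]
```

View pics/s13.png

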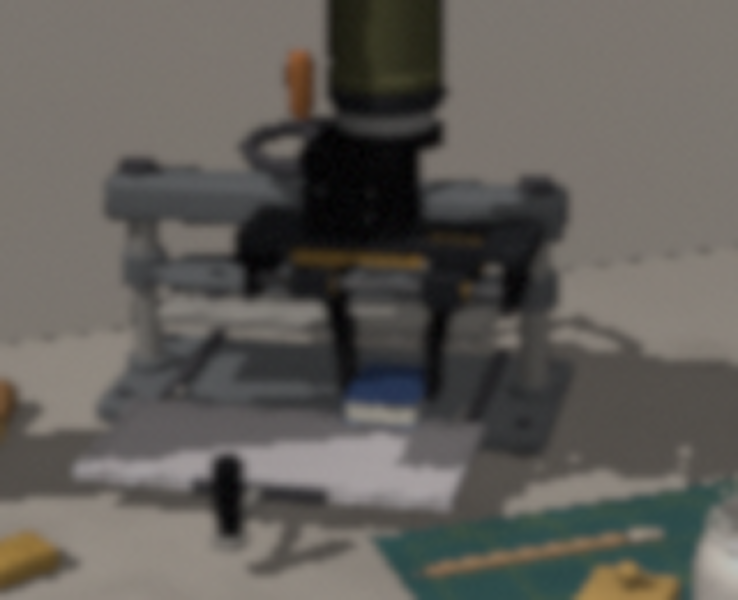

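View pics/t13.png

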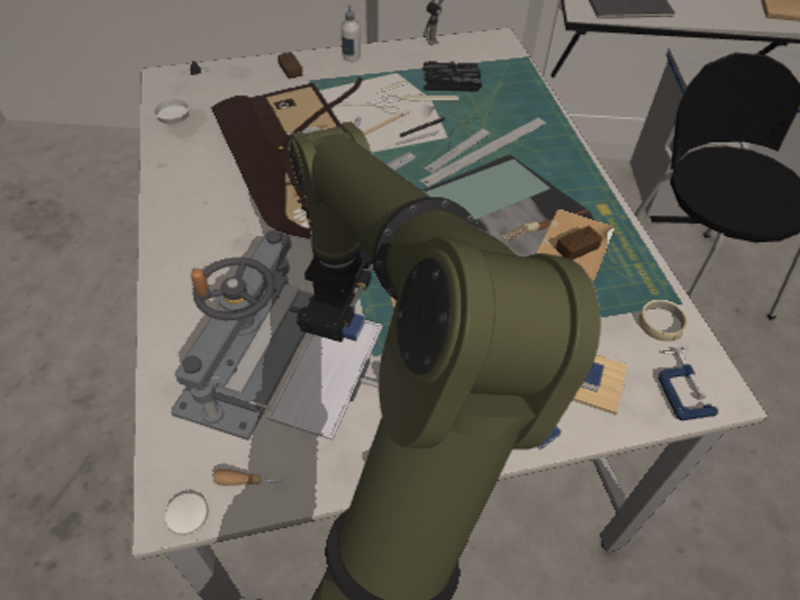

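{"name": "play_rows", "arguments": {
  "moves": [
    [0.5,0.001,0.001,0.02,0],
    [0.5,0.001,0.001,0.033,0],
    [0.5,0.001,0.001,0.037,0],
    [0.5,0.001,0.001,0.037,0],
    [-0.3,0.001,0.001,0.037,0],
    [-0.3,0.001,0.001,0.037,0],
    [-0.3,0.001,0.001,0.02,0],
    [-0.3,0.001,0.001,-0.03,0],
    [-0.3,0.001,0.001,-0.08,0]
  ]
}}

```text
t: 27.38
eef_pos: [0.6116, 0.0678, 0.1618]
tcp_rot: [2.475, 1.934, 0.001]
wrist_force: [0.0, -0.1, -0.2]
grip_width: 0.651
```

```bash
python3 - <<'E'
from nb import *
st()
g=grab('side')
for o in nbs(g,.046,lo=(100,60,20),roi=(220,205,290,240),amin=50):print('bed S',*o)
for o in nbs(g,.016,roi=(160,255,300,340)):print('S',*o)
f=grab('top')
for o in nbs(f,.016,lo=(100,60,20),roi=(180,190,420,310),amin=50):print('T',*o)
print(rel(.436,-.193,.1,175),rel(.436,-.193,.1,-5))
E
```

```text
t 27.38 p [0.6116 0.0678 0.1618] yaw 76.02 F [ 0.  -0.1 -0.2] w 56.7 q [ 0.56  0.42 -0.91  1.6   0.34  1.29 -0.64]
bed S [265. 224.] 614.0 69.2 70.0 44.3 76.1
S [257. 316.] 585.3 -357.8 65.3 48.9 72.5
S [210. 302.] 475.4 -298.9 66.5 56.5 41.6
S [199. 281.] 438.6 -206.6 65.2 57.6 177.3
T [381. 239.] 581.3 -402.6 45.4 18.0 165.2
T [218. 214.] 627.0 72.4 72.2 57.0 75.9
[-0.298  -0.1115  0.0647 -1.7277] [-0.298  -0.1115  0.0647  1.4139]
```

{"name": "play_rows", "arguments": {
  "moves": [
    [-0.5,-0.05,-0.02,0,0.18],
    [-0.5,-0.1,-0.04,0,0.36],
    [-0.5,-0.15,-0.06,0,0.54],
    [-0.5,-0.2,-0.08,0,0.72],
    [-0.5,-0.25,-0.1,0,0.9],
    [-0.5,-0.297,-0.111,0.03,1.08],
    [-0.5,-0.297,-0.111,0.06,1.26],
    [-0.5,-0.297,-0.111,0.09,1.414],
    [-0.5,-0.297,-0.111,0.115,1.414],
    [-0.5,-0.297,-0.111,0.115,1.414]
  ]
}}

```text
t: 28.72
eef_pos: [0.4308, -0.1929, 0.0433]
tcp_rot: [-3.137, 0.136, 0.004]
wrist_force: [-0.2, -0.8, 1.4]
grip_width: 0.752
```

```bash
python3 - <<'E'
from nb import *
st()
g=grab('side')
cv2.imwrite('pics/s14.png',cv2.resize(g['frame'][200:380,150:350,::-1],(666,600),interpolation=cv2.INTER_CUBIC))
for o in nbs(g,.016,roi=(160,255,300,340)):print('S',*o)
f=grab('top')
for o in nbs(f,.016,lo=(100,60,20),roi=(280,190,420,310),amin=50):print('T',*o)
for o in nbs(f,.046,lo=(100,60,20),roi=(180,190,245,280),amin=50):print('Tb',*o)
print(rel(.437,-.192,.006,-5.0))
E
```

```text
t 28.73 p [ 0.4308 -0.1929  0.0433] yaw -4.97 F [-0.2 -0.8  1.4] w 65.5 q [ 0.99  0.17 -0.66  2.06  0.13  0.96 -1.4 ]
S [257. 316.] 585.3 -357.8 65.3 48.9 72.5
S [210. 302.] 475.4 -298.9 66.5 56.5 41.6
S [199. 281.] 438.6 -206.7 65.1 57.5 177.6
T [350. 279.] 446.1 -308.5 45.6 15.9 136.0
T [372. 237.] 588.6 -378.6 68.0 45.2 72.5
Tb [218. 214.] 605.2 68.2 69.8 55.5 76.8
[ 0.0041 -0.0022  0.0393  0.0002]
```

View pics/s14.png

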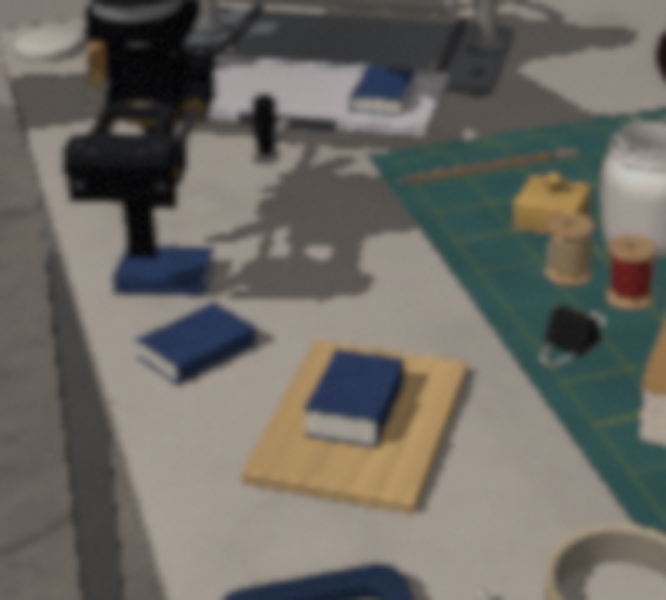

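{"name": "play_rows", "arguments": {
  "moves": [
    [-0.5,0.004,-0.002,0.02,0],
    [-0.5,0.004,-0.002,0.037,0],
    [-0.5,0.004,-0.002,0.037,0],
    [0.5,0.004,-0.002,0.037,0],
    [0.5,0.004,-0.002,0.037,0],
    [0.5,0.004,-0.002,0.037,0],
    [0.5,0.004,-0.002,0.037,0]
  ]
}}

```text
t: 29.7
eef_pos: [0.4366, -0.1924, 0.0078]
tcp_rot: [3.138, -0.138, 0.001]
wrist_force: [-1.4, -0.2, 4.7]
grip_width: 0.545
```

```bash
python3 - <<'E'
from nb import *
st()
print(rel(.538,.085,.11,76),rel(.538,.085,.08,76))
E
```

```text
t 29.7 p [ 0.4366 -0.1924  0.0078] yaw -5.03 F [-1.4 -0.2  4.7] w 47.4 q [ 0.96  0.24 -0.65  2.07  0.19  0.88 -1.45]
[ 0.0768 -0.2852 -0.1023 -1.4142] [ 0.0768 -0.2852 -0.0723 -1.4142]
```

{"name": "play_rows", "arguments": {
  "moves": [
    [0.5,0,0,-0.05,0],
    [0.5,0,-0.02,-0.1,-0.17],
    [0.5,0.02,-0.06,-0.13,-0.35],
    [0.5,0.03,-0.11,-0.13,-0.53],
    [0.5,0.05,-0.16,-0.13,-0.71],
    [0.5,0.06,-0.21,-0.13,-0.89],
    [0.5,0.07,-0.26,-0.13,-1.07],
    [0.5,0.077,-0.285,-0.11,-1.25],
    [0.5,0.077,-0.285,-0.08,-1.414],
    [0.5,0.077,-0.285,-0.072,-1.414]
  ]
}}

```text
t: 30.95
eef_pos: [0.5361, 0.085, 0.0772]
tcp_rot: [-2.474, -1.931, 0.005]
wrist_force: [-0.1, -0.2, -1.5]
grip_width: 0.548
```

```bash
python3 - <<'E'
from nb import *
st()
g=grab('side')
cv2.imwrite('pics/s15.png',cv2.resize(g['frame'][130:260,180:340,::-1],(738,600),interpolation=cv2.INTER_CUBIC))
print(rel(.5385,.0855,.0385,76))
E
```

```text
t 30.95 p [0.5361 0.085  0.0772] yaw 75.94 F [-0.1 -0.2 -1.5] w 47.7 q [ 0.64  0.38 -0.99  1.86  0.36  1.1  -0.73]
[ 0.0015  0.002   0.0388 -0.0033]
```

View pics/s15.png

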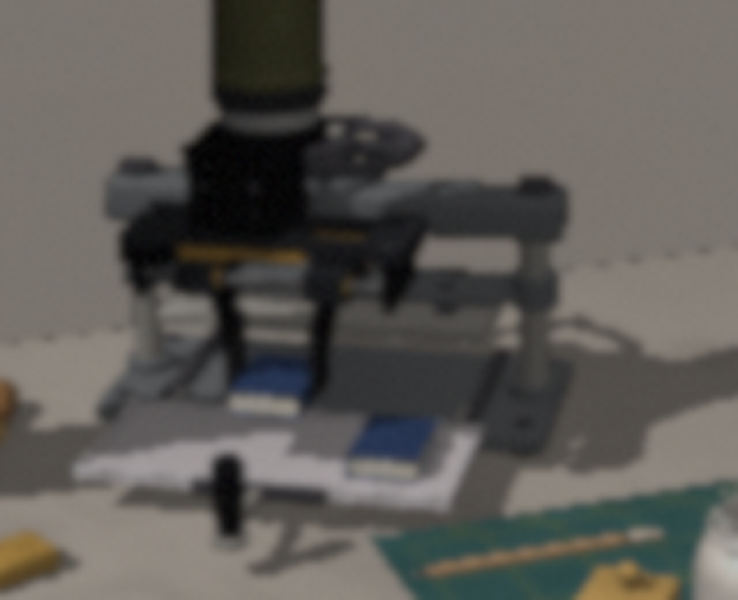

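{"name": "play_rows", "arguments": {
  "moves": [
    [0.5,0.001,0.001,0.02,0],
    [0.5,0.001,0.001,0.034,0],
    [0.5,0.001,0.001,0.038,0],
    [0.5,0.001,0.001,0.038,0],
    [-0.25,0.001,0.001,0.038,0],
    [-0.25,0.001,0.001,0.038,0],
    [-0.25,0.001,0.001,0.02,0],
    [-0.25,0.001,0.001,-0.03,0],
    [-0.25,0.001,0.001,-0.08,0]
  ]
}}

```text
t: 32.12
eef_pos: [0.539, 0.0861, 0.1617]
tcp_rot: [2.475, 1.935, 0.001]
wrist_force: [0.4, -0.6, 0.3]
grip_width: 0.626
```

```bash
python3 - <<'E'
from nb import *
st()
g=grab('side')
for o in nbs(g,.046,lo=(100,60,20),roi=(200,205,290,240),amin=50):print('bed S',*o)
for o in nbs(g,.016,roi=(160,255,300,340)):print('S',*o)
f=grab('top')
for o in nbs(f,.016,lo=(100,60,20),roi=(280,190,420,310),amin=50):print('T',*o)
print(rel(.4705,-.289,.1,41.5))
E
```

```text
t 32.12 p [0.539  0.0861 0.1617] yaw 76.03 F [ 0.4 -0.6  0.3] w 54.4 q [ 0.71  0.29 -1.05  1.76  0.26  1.24 -0.65]
bed S [265. 224.] 614.5 69.3 72.4 43.8 77.8
bed S [242. 222.] 543.6 84.4 78.9 49.7 78.7
S [257. 316.] 585.3 -357.8 65.3 48.9 72.5
S [210. 302.] 475.4 -298.9 66.5 56.5 41.6
T [374. 236.] 588.3 -378.6 67.0 45.5 73.8
[-0.3829  0.02    0.0652  0.6025]
```

{"name": "play_rows", "arguments": {
  "moves": [
    [-0.5,-0.06,0.003,0,0.15],
    [-0.5,-0.12,0.006,0,0.3],
    [-0.5,-0.18,0.01,0,0.45],
    [-0.5,-0.24,0.013,0,0.6],
    [-0.5,-0.3,0.016,0,0.6],
    [-0.5,-0.36,0.02,0.03,0.6],
    [-0.5,-0.383,0.02,0.08,0.6],
    [-0.5,-0.383,0.02,0.115,0.6],
    [-0.5,-0.383,0.02,0.115,0.6]
  ]
}}

```text
t: 33.35
eef_pos: [0.4638, -0.2895, 0.0423]
tcp_rot: [-2.932, -1.114, 0.004]
wrist_force: [1.5, -0.2, 0.8]
grip_width: 0.748
```

```bash
python3 - <<'E'
from nb import *
st()
g=grab('side')
cv2.imwrite('pics/s16.png',cv2.resize(g['frame'][200:380,150:350,::-1],(666,600),interpolation=cv2.INTER_CUBIC))
for o in nbs(g,.016,roi=(160,255,300,340)):print('S',*o)
print(rel(.4705,-.289,.006,41.5))
E
```

```text
t 33.35 p [ 0.4638 -0.2895  0.0423] yaw 41.61 F [ 1.5 -0.2  0.8] w 65.0 q [ 1.14  0.36 -0.73  1.88  0.28  1.01 -0.55]
S [257. 316.] 585.5 -357.0 67.1 48.9 72.8
S [210. 302.] 475.0 -299.6 68.1 56.1 41.6
[0.0042 0.0025 0.0384 0.0027]
```

View pics/s16.png

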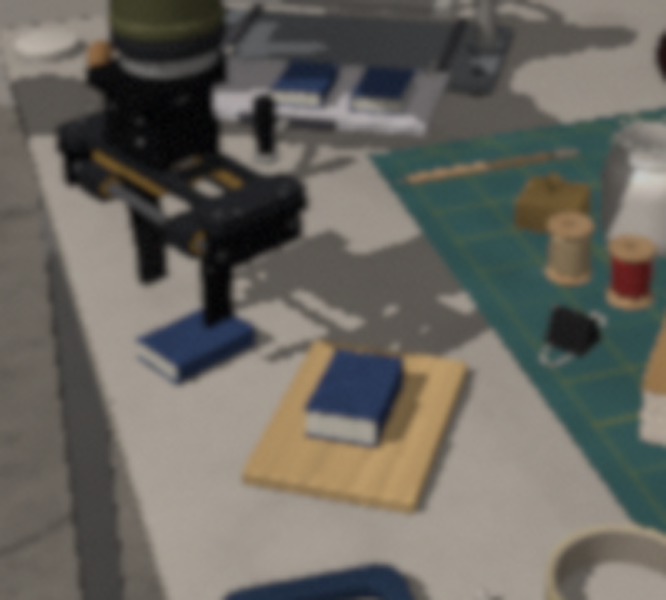

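{"name": "play_rows", "arguments": {
  "moves": [
    [-0.5,0.005,0.002,0.02,0],
    [-0.5,0.005,0.002,0.036,0],
    [-0.5,0.005,0.002,0.036,0],
    [0.5,0.005,0.002,0.036,0],
    [0.5,0.005,0.002,0.036,0],
    [0.5,0.005,0.002,0.036,0],
    [0.5,0.005,0.002,0.036,0]
  ]
}}

```text
t: 34.28
eef_pos: [0.4711, -0.2892, 0.0088]
tcp_rot: [2.936, 1.116, 0.001]
wrist_force: [0.3, -0.3, 3.0]
grip_width: 0.545
```

```bash
python3 - <<'E'
from nb import *
st()
print(rel(.4655,.104,.11,76))
E
```

```text
t 34.27 p [ 0.4711 -0.2892  0.0088] yaw 41.61 F [ 0.3 -0.3  3. ] w 47.4 q [ 1.11  0.42 -0.71  1.89  0.33  0.95 -0.59]
[ 0.2569 -0.2976 -0.1015 -0.6002]
```

{"name": "play_rows", "arguments": {
  "moves": [
    [0.5,0,0,-0.05,0],
    [0.5,0.02,-0.03,-0.1,0],
    [0.5,0.06,-0.07,-0.13,-0.1],
    [0.5,0.1,-0.11,-0.13,-0.25],
    [0.5,0.14,-0.16,-0.13,-0.4],
    [0.5,0.18,-0.21,-0.13,-0.55],
    [0.5,0.22,-0.255,-0.13,-0.6],
    [0.5,0.257,-0.298,-0.12,-0.6],
    [0.5,0.257,-0.298,-0.08,-0.6],
    [0.5,0.257,-0.298,-0.07,-0.6]
  ]
}}

```text
t: 35.52
eef_pos: [0.4629, 0.1047, 0.0763]
tcp_rot: [-2.472, -1.935, 0.006]
wrist_force: [0.2, -0.3, -0.4]
grip_width: 0.545
```

```bash
python3 - <<'E'
from nb import *
st()
g=grab('side')
cv2.imwrite('pics/s17.png',cv2.resize(g['frame'][130:260,180:340,::-1],(738,600),interpolation=cv2.INTER_CUBIC))
print(rel(.4655,.104,.0393,76))
E
```

```text
t 35.52 p [0.4629 0.1047 0.0763] yaw 76.11 F [ 0.2 -0.3 -0.4] w 47.5 q [ 0.77  0.23 -1.12  2.01  0.23  1.05 -0.71]
[0.0006 0.0025 0.0368 0.    ]
```

View pics/s17.png

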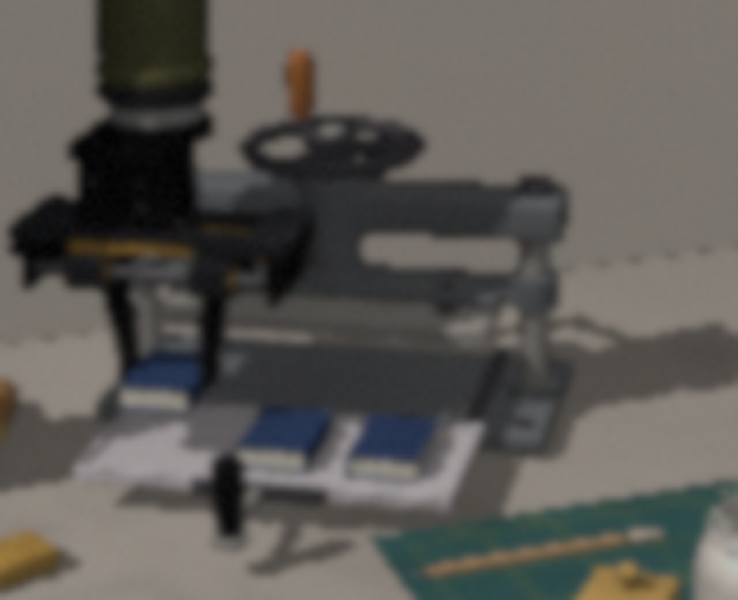

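{"name": "play_rows", "arguments": {
  "moves": [
    [0.5,0.001,0.001,0.02,0],
    [0.5,0.001,0.001,0.032,0],
    [0.5,0.001,0.001,0.036,0],
    [0.5,0.001,0.001,0.036,0],
    [-0.25,0.001,0.001,0.036,0],
    [-0.25,0.001,0.001,0.036,0],
    [-0.25,0.001,0.001,0.02,0],
    [-0.25,0.001,0.001,-0.03,0],
    [-0.25,0.001,0.001,-0.08,0]
  ]
}}

```text
t: 36.7
eef_pos: [0.4661, 0.1059, 0.1603]
tcp_rot: [-2.474, -1.935, -0.0]
wrist_force: [0.8, -1.4, 0.2]
grip_width: 0.626
```

```bash
python3 - <<'E'
from h import *
st()
print(rel(.5085,-.037,.15,76.06))
E
```

```text
t 36.7 p [0.4661 0.1059 0.1603] yaw 76.06 F [ 0.8 -1.4  0.2] w 54.5 q [ 0.89  0.08 -1.19  1.92  0.08  1.2  -0.57]
[-0.1285  0.0756  0.0102  0.0001]
```

{"name": "play_rows", "arguments": {
  "moves": [
    [-0.25,-0.04,0.05,-0.04,0],
    [-0.25,-0.08,0.1,-0.08,0],
    [-0.25,-0.12,0.15,-0.12,0],
    [-0.25,-0.138,0.199,-0.14,0],
    [-0.25,-0.138,0.199,-0.14,0],
    [-0.1,-0.138,0.199,-0.14,0]
  ]
}}

```text
t: 37.45
eef_pos: [0.6273, -0.0786, 0.2996]
tcp_rot: [-2.479, -1.93, -0.004]
wrist_force: [-0.1, 0.1, -0.3]
grip_width: 0.583
```

```bash
python3 - <<'E'
from nb import *
st()
f=grab('top');g=grab('side')
for o in nbs(f,.046,lo=(100,60,20),roi=(160,190,250,280),amin=50):print('T',*o)
for o in nbs(g,.046,lo=(100,60,20),roi=(180,200,290,240),amin=50):print('S',*o)
for o in nbs(g,.031,roi=(160,255,300,340)):print('S',*o)
cv2.imwrite('pics/t18.png',cv2.resize(f['frame'][140:290,100:300,::-1],(800,600),interpolation=cv2.INTER_CUBIC))
print(rel(.5085,-.037,.15,76.06))
E
```

```text
t 37.45 p [ 0.6273 -0.0786  0.2996] yaw 75.82 F [-0.1  0.1 -0.3] w 50.7 q [ 0.83  0.42 -1.02  1.35  0.36  1.56 -0.41]
T [198. 255.] 464.9 102.7 68.3 46.4 76.4
T [209. 233.] 537.9 85.2 68.6 46.7 75.5
T [218. 214.] 605.4 67.9 70.1 55.4 75.9
S [265. 224.] 613.3 68.1 67.6 45.1 76.1
S [242. 223.] 544.5 81.9 69.7 51.0 73.1
S [219. 221.] 471.3 96.8 66.5 50.4 77.7
S [257. 316.] 585.3 -379.2 63.6 47.7 72.5
[ 0.0091 -0.1227  0.1488  0.0002]
```

View pics/t18.png

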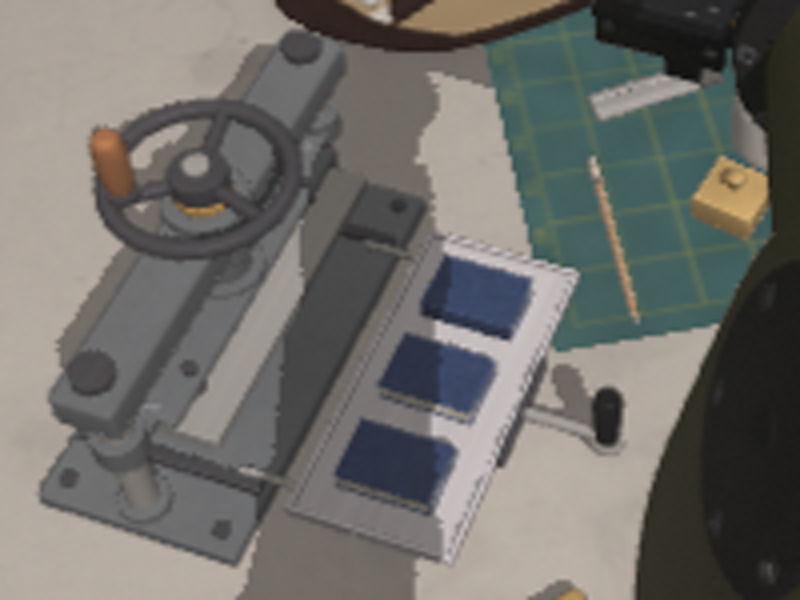

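{"name": "play_rows", "arguments": {
  "moves": [
    [0,0.009,-0.05,0.06,0],
    [0,0.009,-0.1,0.12,0],
    [0,0.009,-0.123,0.17,0],
    [0,0.009,-0.123,0.17,0],
    [0,0.009,-0.123,0.17,0]
  ]
}}

```text
t: 38.17
eef_pos: [0.5058, -0.0375, 0.1269]
tcp_rot: [-2.473, -1.936, 0.007]
wrist_force: [0.1, -0.5, -0.0]
grip_width: 0.498
```

```bash
python3 - <<'E'
from nb import *
st()
g=grab('side')
cv2.imwrite('pics/s19.png',cv2.resize(g['frame'][130:260,180:340,::-1],(738,600),interpolation=cv2.INTER_CUBIC))
print(rel(.508,-.0375,.0415,76))
E
```

```text
t 38.17 p [ 0.5058 -0.0375  0.1269] yaw 76.1 F [ 0.1 -0.5 -0. ] w 43.3 q [ 1.02  0.23 -1.1   1.89  0.23  1.16 -0.4 ]
[ 0.0004 -0.0001  0.087   0.0011]
```

View pics/s19.png

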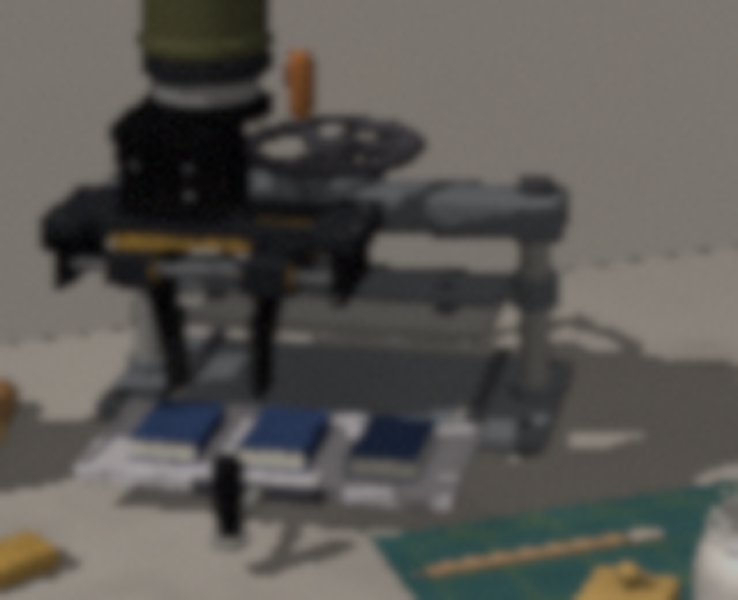

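{"name": "play_rows", "arguments": {
  "moves": [
    [0,0,0,0.045,0],
    [0,0,0,0.086,0],
    [0,0,0,0.086,0],
    [1,0,0,0.086,0],
    [1,0,0,0.086,0],
    [1,0,0,0.086,0],
    [1,0,0,0.086,0]
  ],
  "squeeze": 60
}}

```text
t: 39.1
eef_pos: [0.5077, -0.038, 0.0432]
tcp_rot: [-2.475, -1.933, 0.004]
wrist_force: [-6.6, 0.2, 7.7]
grip_width: 0.217
```

```bash
python3 - <<'E'
from nb import *
st()
E
```

```text
t 39.1 p [ 0.5077 -0.038   0.0432] yaw 75.99 F [-6.6  0.2  7.7] w 18.9 q [ 0.93  0.37 -1.03  1.96  0.37  1.02 -0.51]
```

Push in smoothly (gentle accelerations), over two calls.

{"name": "play_rows", "arguments": {
  "moves": [
    [1,0.004,0,0,0],
    [1,0.012,0,0,0],
    [1,0.024,0,0,0],
    [1,0.038,0,0,0],
    [1,0.052,0,0,0],
    [1,0.066,0,0,0],
    [1,0.08,0,0,0],
    [1,0.094,0,0,0],
    [1,0.108,0,0,0],
    [1,0.12,0,0,0]
  ]
}}

```text
t: 40.35
eef_pos: [0.5364, 0.078, 0.0432]
tcp_rot: [-2.476, -1.934, 0.007]
wrist_force: [-7.6, -1.4, 10.1]
grip_width: 0.214
```

{"name": "play_rows", "arguments": {
  "moves": [
    [1,0.01,0,0,0],
    [1,0.018,0,0,0],
    [1,0.026,0,0,0],
    [1,0.031,0,0,0],
    [1,0.035,0,0,0],
    [1,0.038,0,0,0],
    [1,0.038,0,0,0]
  ]
}}

```text
t: 41.22
eef_pos: [0.5449, 0.1125, 0.0432]
tcp_rot: [2.475, 1.932, -0.012]
wrist_force: [-10.3, -5.7, 13.4]
grip_width: 0.213
```

```bash
python3 - <<'E'
from nb import *
st()
E
```

```text
t 41.23 p [0.5449 0.1125 0.0432] yaw 75.94 F [-10.3  -5.7  13.4] w 18.5 q [ 0.57  0.48 -0.99  1.85  0.46  1.07 -0.85]
```

{"name": "play_rows", "arguments": {
  "moves": [
    [1,0.003,0,0,0],
    [1,0.006,0,0,0],
    [1,0.006,0,0,0]
  ]
}}

```text
t: 41.6
eef_pos: [0.5448, 0.1125, 0.0431]
tcp_rot: [2.474, 1.926, -0.028]
wrist_force: [-15.7, -16.2, 22.7]
grip_width: 0.212
```

```bash
python3 - <<'E'
from nb import *
st()
E
```

```text
t 41.6 p [0.5448 0.1125 0.0431] yaw 75.79 F [-15.7 -16.2  22.7] w 18.5 q [ 0.56  0.48 -0.99  1.84  0.47  1.08 -0.86]
```

{"name": "play_rows", "arguments": {
  "moves": [
    [0.1,-0.006,0,0,0],
    [0.1,-0.006,0,0,0],
    [0.1,-0.006,0,0,0],
    [0,-0.01,0,-0.06,0],
    [-0.2,-0.02,0,-0.12,0],
    [-0.2,-0.02,0,-0.18,0],
    [-0.2,-0.02,0,-0.24,0],
    [-0.2,0,0,-0.265,0],
    [-0.2,0,0,-0.265,0]
  ]
}}

```text
t: 42.72
eef_pos: [0.5492, 0.1237, 0.3094]
tcp_rot: [2.471, 1.938, 0.007]
wrist_force: [-0.5, 0.2, -1.0]
grip_width: 0.599
```

```bash
python3 - <<'E'
from nb import *
st(); print(rel(.553,.278,.306,76.06))
g=grab('side')
cv2.imwrite('pics/s20.png',cv2.resize(g['frame'][110:240,180:340,::-1],(738,600),interpolation=cv2.INTER_CUBIC))
E
```

```text
t 42.73 p [0.5492 0.1237 0.3094] yaw 76.2 F [-0.5  0.2 -1. ] w 52.1 q [ 0.7   0.26 -1.15  1.51  0.23  1.52 -0.69]
[ 0.1507 -0.0332  0.0037  0.0025]
```

View pics/s20.png

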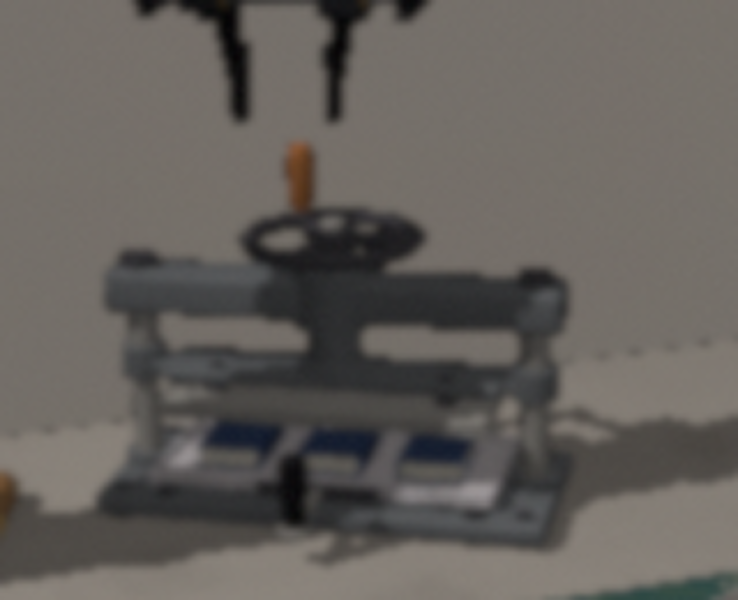

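{"name": "play_rows", "arguments": {
  "moves": [
    [-0.2,0.05,-0.011,0,0],
    [-0.2,0.1,-0.022,0,0],
    [-0.2,0.15,-0.033,0,0],
    [-0.2,0.15,-0.033,0,0],
    [-0.2,0.15,-0.033,0,0]
  ]
}}

```text
t: 43.4
eef_pos: [0.5526, 0.2733, 0.3055]
tcp_rot: [2.475, 1.934, -0.005]
wrist_force: [-0.0, -0.5, 0.4]
grip_width: 0.604
```

```bash
python3 - <<'E'
from nb import *
st(); print(rel(.553,.2775,.222,76.06))
g=grab('side')
cv2.imwrite('pics/s21.png',cv2.resize(g['frame'][110:240,180:340,::-1],(738,600),interpolation=cv2.INTER_CUBIC))
E
```

```text
t 43.4 p [0.5526 0.2733 0.3055] yaw 76.0 F [-0.  -0.5  0.4] w 52.6 q [ 0.32  0.42 -1.12  1.38  0.38  1.58 -1.01]
[ 0.0044 -0.0005  0.0835 -0.001 ]
```

View pics/s21.png

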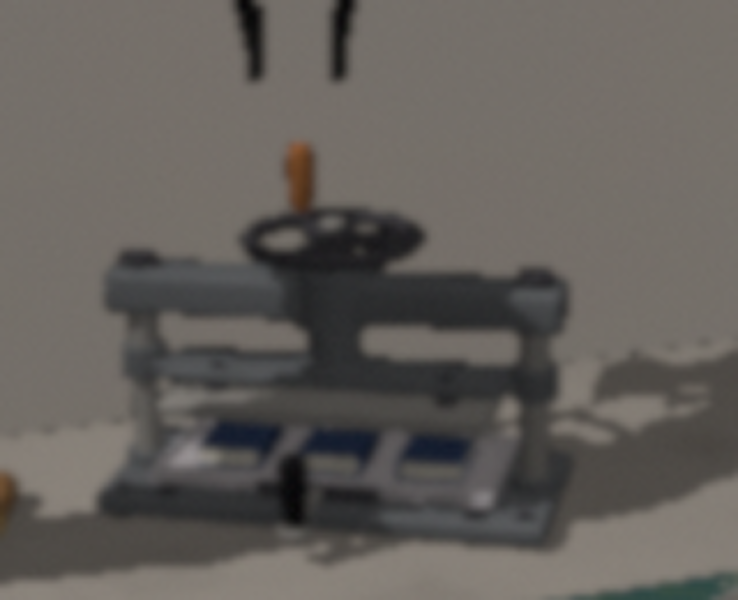

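{"name": "play_rows", "arguments": {
  "moves": [
    [-0.2,0.002,0,0.04,0],
    [-0.2,0.002,0,0.083,0],
    [-0.2,0.002,0,0.083,0],
    [1,0.002,0,0.083,0],
    [1,0.002,0,0.083,0],
    [1,0.002,0,0.083,0],
    [1,0.002,0,0.083,0],
    [1,0.002,0,0.083,0]
  ],
  "squeeze": 60
}}

```text
t: 44.45
eef_pos: [0.553, 0.2768, 0.225]
tcp_rot: [-2.475, -1.935, -0.0]
wrist_force: [-1.6, -1.2, 4.1]
grip_width: 0.227
```

```bash
python3 - <<'E'
from nb import *
st();ang()
circ(42,-np.arange(1,11)*12)
E
```

```text
t 44.45 p [0.553  0.2768 0.225 ] yaw 76.02 F [-1.6 -1.2  4.1] w 19.7 q [ 0.32  0.46 -1.1   1.5   0.41  1.43 -1.04]
ang 43.378008786757135 r 0.04803763927149482
[np.float64(0.006), np.float64(0.008)] [np.float64(0.01), np.float64(0.017)] [np.float64(0.012), np.float64(0.027)] [np.float64(0.012), np.float64(0.037)] [np.float64(0.01), np.float64(0.047)] [np.float64(0.006), np.float64(0.056)] [np.float64(0.0), np.float64(0.064)] [np.float64(-0.007), np.float64(0.071)] [np.float64(-0.016), np.float64(0.076)] [np.float64(-0.026), np.float64(0.079)]
```

{"name": "play_rows", "arguments": {
  "moves": [
    [1,0.006,0.008,0,0],
    [1,0.01,0.017,0,0],
    [1,0.012,0.027,0,0],
    [1,0.012,0.037,0,0],
    [1,0.01,0.047,0,0],
    [1,0.006,0.056,0,0],
    [1,0.0,0.064,0,0],
    [1,-0.007,0.071,0,0],
    [1,-0.016,0.076,0,0],
    [1,-0.026,0.079,0,0]
  ]
}}

```text
t: 45.7
eef_pos: [0.6228, 0.2361, 0.225]
tcp_rot: [-2.469, -1.936, -0.006]
wrist_force: [-1.1, 7.2, 1.7]
grip_width: 0.225
```

```bash
python3 - <<'E'
from nb import *
st();ang()
circ(-78,-np.arange(1,11)*12)
E
```

```text
t 45.7 p [0.6228 0.2361 0.225 ] yaw 76.21 F [-1.1  7.2  1.7] w 19.6 q [ 0.31  0.55 -1.05  1.38  0.47  1.47 -0.95]
ang 285.28680298744086 r 0.046196779905111784
[np.float64(-0.01), np.float64(0.001)] [np.float64(-0.02), np.float64(0.0)] [np.float64(-0.03), np.float64(-0.003)] [np.float64(-0.038), np.float64(-0.008)] [np.float64(-0.046), np.float64(-0.015)] [np.float64(-0.052), np.float64(-0.023)] [np.float64(-0.056), np.float64(-0.032)] [np.float64(-0.058), np.float64(-0.042)] [np.float64(-0.058), np.float64(-0.052)] [np.float64(-0.056), np.float64(-0.062)]
```

{"name": "play_rows", "arguments": {
  "moves": [
    [1,-0.01,0.001,0,0],
    [1,-0.02,0,0,0],
    [1,-0.03,-0.003,0,0],
    [1,-0.038,-0.008,0,0],
    [1,-0.046,-0.015,0,0],
    [1,-0.052,-0.023,0,0],
    [1,-0.056,-0.032,0,0],
    [1,-0.058,-0.042,0,0],
    [1,-0.058,-0.052,0,0],
    [1,-0.056,-0.062,0,0]
  ]
}}

```text
t: 46.95
eef_pos: [0.5528, 0.1914, 0.225]
tcp_rot: [2.475, 1.929, 0.007]
wrist_force: [7.3, -0.6, 1.0]
grip_width: 0.229
```

```bash
python3 - <<'E'
from nb import *
st();ang()
circ(162,-np.arange(1,11)*12)
E
```

```text
t 46.95 p [0.5528 0.1914 0.225 ] yaw 75.86 F [ 7.3 -0.6  1. ] w 19.9 q [ 0.53  0.37 -1.14  1.59  0.34  1.39 -0.88]
ang 165.333355128877 r 0.04966880869598116
[np.float64(0.004), np.float64(-0.009)] [np.float64(0.01), np.float64(-0.017)] [np.float64(0.017), np.float64(-0.024)] [np.float64(0.026), np.float64(-0.029)] [np.float64(0.036), np.float64(-0.032)] [np.float64(0.046), np.float64(-0.033)] [np.float64(0.056), np.float64(-0.032)] [np.float64(0.065), np.float64(-0.029)] [np.float64(0.074), np.float64(-0.024)] [np.float64(0.081), np.float64(-0.017)]
```

{"name": "play_rows", "arguments": {
  "moves": [
    [1,0.004,-0.009,0,0],
    [1,0.01,-0.017,0,0],
    [1,0.017,-0.024,0,0],
    [1,0.026,-0.029,0,0],
    [1,0.036,-0.032,0,0],
    [1,0.046,-0.033,0,0],
    [1,0.056,-0.032,0,0],
    [1,0.065,-0.029,0,0],
    [1,0.074,-0.024,0,0],
    [1,0.081,-0.017,0,0]
  ]
}}

```text
t: 48.2
eef_pos: [0.5514, 0.276, 0.2249]
tcp_rot: [-2.474, -1.935, 0.005]
wrist_force: [-5.7, -1.4, 9.0]
grip_width: 0.227
```

```bash
python3 - <<'E'
from nb import *
st();ang()
circ(42,-np.arange(1,11)*12)
E
```

```text
t 48.2 p [0.5514 0.276  0.2249] yaw 76.08 F [-5.7 -1.4  9. ] w 19.7 q [ 0.32  0.46 -1.1   1.51  0.41  1.43 -1.04]
ang 45.54826826685586 r 0.048148525644920094
[np.float64(0.006), np.float64(0.008)] [np.float64(0.01), np.float64(0.017)] [np.float64(0.012), np.float64(0.027)] [np.float64(0.012), np.float64(0.037)] [np.float64(0.01), np.float64(0.047)] [np.float64(0.006), np.float64(0.056)] [np.float64(0.0), np.float64(0.064)] [np.float64(-0.007), np.float64(0.071)] [np.float64(-0.016), np.float64(0.076)] [np.float64(-0.026), np.float64(0.079)]
```

{"name": "play_rows", "arguments": {
  "moves": [
    [1,0.006,0.008,0,0],
    [1,0.01,0.017,0,0],
    [1,0.012,0.027,0,0],
    [1,0.012,0.037,0,0],
    [1,0.01,0.047,0,0],
    [1,0.006,0.056,0,0],
    [1,0.0,0.064,0,0],
    [1,-0.007,0.071,0,0],
    [1,-0.016,0.076,0,0],
    [1,-0.026,0.079,0,0]
  ]
}}

```text
t: 49.45
eef_pos: [0.6228, 0.2351, 0.225]
tcp_rot: [-2.469, -1.936, -0.007]
wrist_force: [-1.2, 6.8, 2.3]
grip_width: 0.227
```

```bash
python3 - <<'E'
from nb import *
st();ang()
circ(-78,-np.arange(1,11)*10)
g=grab('side')
cv2.imwrite('pics/s22.png',cv2.resize(g['frame'][110:240,180:340,::-1],(738,600),interpolation=cv2.INTER_CUBIC))
E
```

```text
t 49.45 p [0.6228 0.2351 0.225 ] yaw 76.2 F [-1.2  6.8  2.3] w 19.7 q [ 0.32  0.55 -1.05  1.38  0.47  1.47 -0.95]
ang 284.0830801200891 r 0.046186447405747316
[np.float64(-0.008), np.float64(0.001)] [np.float64(-0.017), np.float64(0.001)] [np.float64(-0.025), np.float64(-0.001)] [np.float64(-0.033), np.float64(-0.005)] [np.float64(-0.04), np.float64(-0.009)] [np.float64(-0.046), np.float64(-0.015)] [np.float64(-0.051), np.float64(-0.022)] [np.float64(-0.054), np.float64(-0.029)] [np.float64(-0.057), np.float64(-0.037)] [np.float64(-0.058), np.float64(-0.045)]
```

View pics/s22.png

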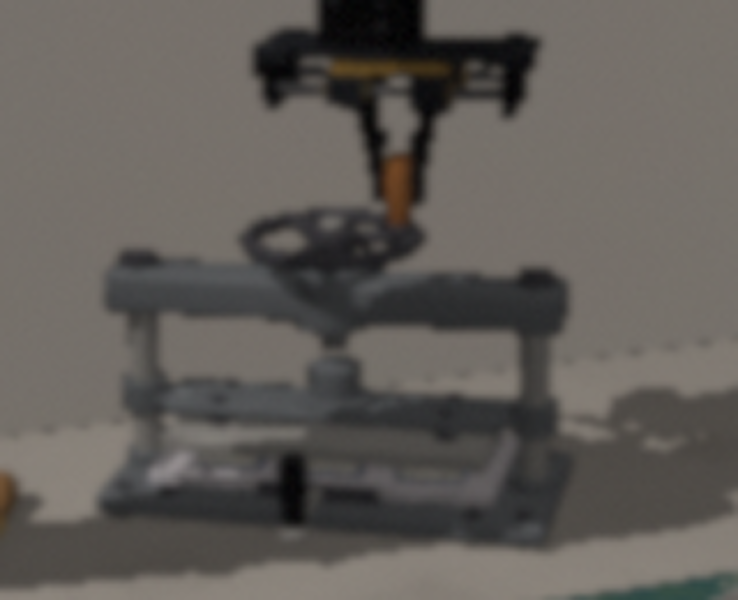

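{"name": "play_rows", "arguments": {
  "moves": [
    [1,-0.008,0.001,0,0],
    [1,-0.017,0.001,0,0],
    [1,-0.025,-0.001,0,0],
    [1,-0.033,-0.005,0,0],
    [1,-0.04,-0.009,0,0]
  ]
}}

```text
t: 50.12
eef_pos: [0.6064, 0.1978, 0.225]
tcp_rot: [-2.472, -1.935, -0.012]
wrist_force: [4.8, 8.6, -1.5]
grip_width: 0.228
```

```bash
python3 - <<'E'
from nb import *
st();ang()
circ(-128,-np.arange(1,11)*8)
E
```

```text
t 50.12 p [0.6064 0.1978 0.225 ] yaw 76.1 F [ 4.8  8.6 -1.5] w 19.9 q [ 0.43  0.49 -1.08  1.46  0.43  1.44 -0.9 ]
ang 232.62281169782344 r 0.04762111501835431
[np.float64(-0.005), np.float64(-0.004)] [np.float64(-0.009), np.float64(-0.01)] [np.float64(-0.013), np.float64(-0.015)] [np.float64(-0.016), np.float64(-0.021)] [np.float64(-0.017), np.float64(-0.028)] [np.float64(-0.018), np.float64(-0.034)] [np.float64(-0.018), np.float64(-0.041)] [np.float64(-0.017), np.float64(-0.048)] [np.float64(-0.016), np.float64(-0.054)] [np.float64(-0.013), np.float64(-0.06)]
```

{"name": "play_rows", "arguments": {
  "moves": [
    [1,-0.005,-0.004,0,0],
    [1,-0.009,-0.01,0,0],
    [1,-0.013,-0.015,0,0],
    [1,-0.016,-0.021,0,0],
    [1,-0.017,-0.028,0,0],
    [1,-0.017,-0.028,0,0]
  ]
}}

```text
t: 50.88
eef_pos: [0.577, 0.186, 0.225]
tcp_rot: [2.474, 1.932, 0.014]
wrist_force: [7.5, 4.5, -2.0]
grip_width: 0.225
```

```bash
python3 - <<'E'
from nb import *
st();ang()
circ(-168,-np.arange(1,6)*5)
g=grab('side')
cv2.imwrite('pics/s23.png',cv2.resize(g['frame'][110:240,180:340,::-1],(738,600),interpolation=cv2.INTER_CUBIC))
E
```

```text
t 50.88 p [0.577 0.186 0.225] yaw 75.98 F [ 7.5  4.5 -2. ] w 19.6 q [ 0.51  0.42 -1.12  1.54  0.38  1.41 -0.88]
ang 194.3615294740993 r 0.048956870581031056
[np.float64(-0.001), np.float64(-0.004)] [np.float64(-0.001), np.float64(-0.008)] [np.float64(-0.001), np.float64(-0.012)] [np.float64(-0.001), np.float64(-0.017)] [np.float64(0.0), np.float64(-0.021)]
```

View pics/s23.png

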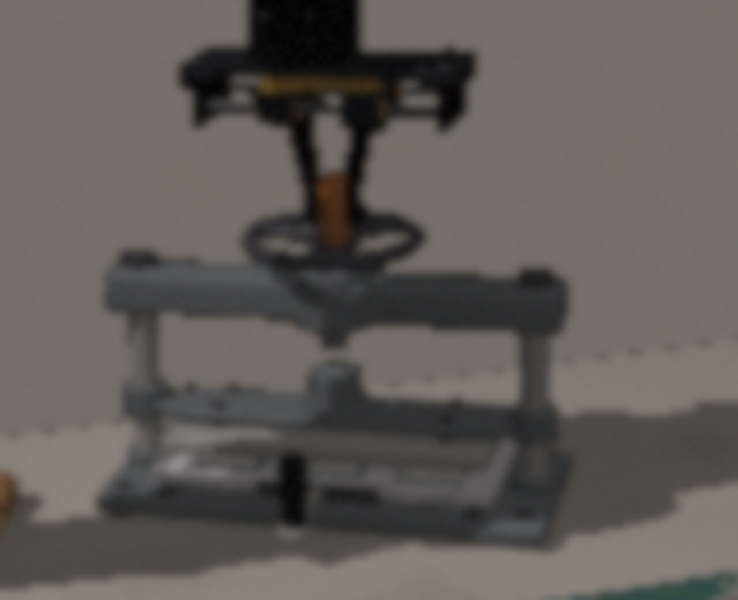

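{"name": "play_rows", "arguments": {
  "moves": [
    [1,-0.001,-0.004,0,0],
    [1,-0.001,-0.008,0,0],
    [1,-0.001,-0.009,0,0],
    [1,-0.001,-0.009,0,0]
  ]
}}

```text
t: 51.42
eef_pos: [0.5697, 0.1863, 0.225]
tcp_rot: [2.474, 1.93, 0.017]
wrist_force: [12.6, 4.0, -3.0]
grip_width: 0.226
```

```bash
python3 - <<'E'
from nb import *
st();ang()
E
```

```text
t 51.42 p [0.5697 0.1863 0.225 ] yaw 75.9 F [12.6  4.  -3. ] w 19.7 q [ 0.52  0.4  -1.12  1.56  0.37  1.4  -0.88]
ang 185.8651841901239 r 0.049174119373424446
```

{"name": "play_rows", "arguments": {
  "moves": [
    [0.1,0,0,0,0],
    [0,0,0,0,0],
    [0,0,0,0,0],
    [0,0,0,0,0],
    [0,0,0,-0.05,0],
    [0,0,0,-0.08,0],
    [0,-0.05,0.03,-0.09,0],
    [0,-0.11,0.06,-0.09,0],
    [0,-0.17,0.09,-0.09,0],
    [0,-0.22,0.12,-0.09,0]
  ]
}}

```text
t: 52.68
eef_pos: [0.6265, -0.054, 0.3145]
tcp_rot: [2.475, 1.933, -0.001]
wrist_force: [0.5, 0.5, 0.4]
grip_width: 0.501
```

{"name": "play_rows", "arguments": {
  "moves": [
    [0,-0.06,0,0,0],
    [0,-0.1,0,0,0],
    [0,-0.1,0,0,0],
    [0,-0.1,0,0,0]
  ]
}}

```text
t: 53.18
eef_pos: [0.6022, -0.1478, 0.3142]
tcp_rot: [-2.474, -1.935, -0.001]
wrist_force: [0.0, 0.9, 0.6]
grip_width: 0.496
```

```bash
python3 - <<'E'
from nb import *
st()
f=grab('top');g=grab('side')
cv2.imwrite('pics/s24.png',cv2.resize(g['frame'][110:240,180:340,::-1],(738,600),interpolation=cv2.INTER_CUBIC))
cv2.imwrite('pics/t24.png',cv2.resize(f['frame'][:,:,::-1],(800,600),interpolation=cv2.INTER_CUBIC))
cv2.imwrite('pics/sf24.png',cv2.resize(g['frame'][:,:,::-1],(800,600),interpolation=cv2.INTER_CUBIC))
E
```

```text
t 53.17 p [ 0.6022 -0.1478  0.3142] yaw 76.05 F [0.  0.9 0.6] w 43.2 q [ 0.98  0.41 -1.08  1.35  0.35  1.59 -0.29]
```

View pics/s24.png

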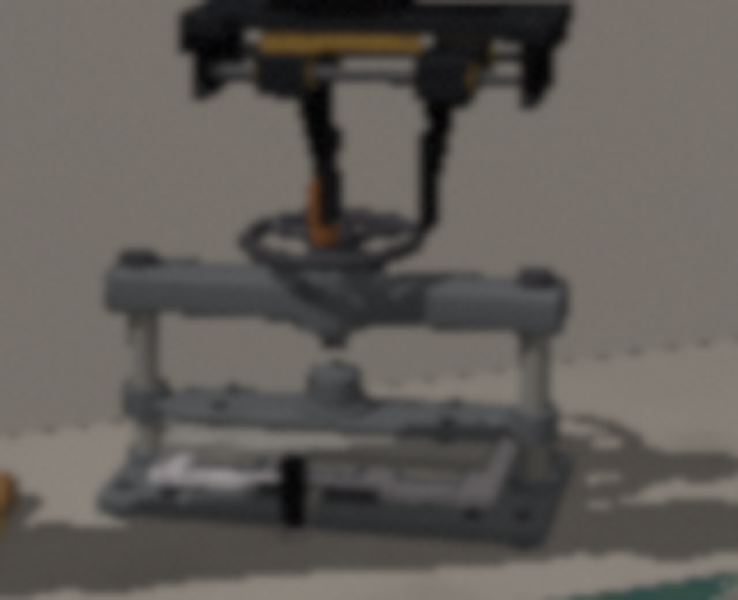

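View pics/t24.png

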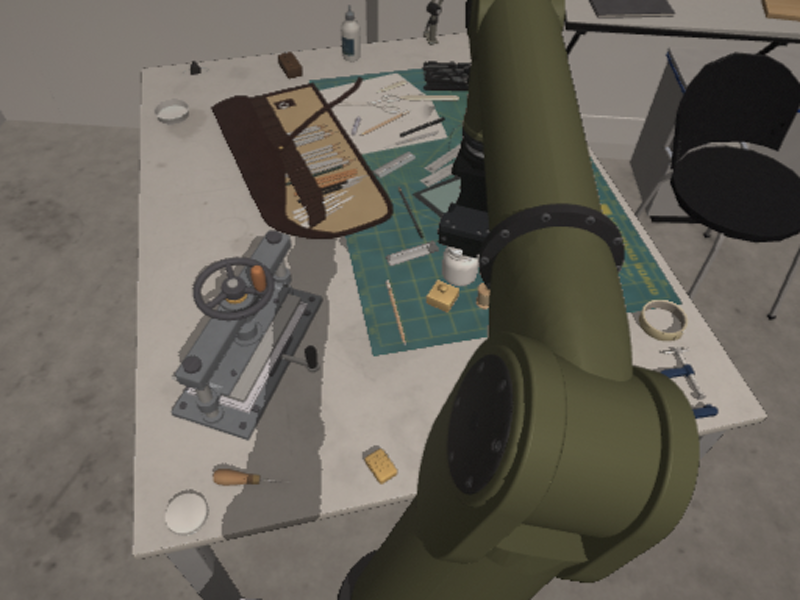

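View pics/sf24.png

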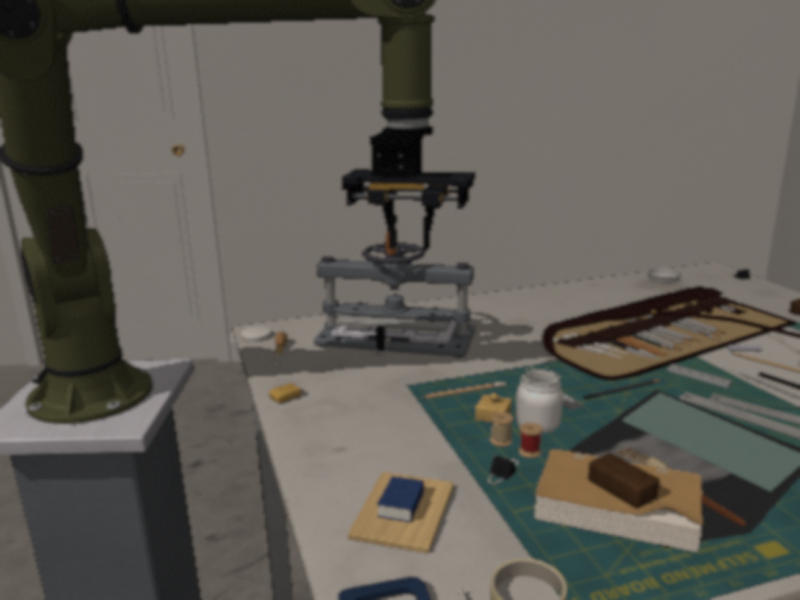

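```bash
python3 - <<'E'
from h import *
f=grab('top'); p=onz(f,257*.64,266*.64,.257); d=p[:2]-np.array([.5766,.235]); print(p,(np.degrees(np.arctan2(d[1],d[0]))-76.06)%360,np.hypot(*d))
print(manip.finish_job())
E
```

```text
[0.5728 0.1858 0.257 ] 189.46545746256044 0.04933038241134525
the job is handed in; nothing more can be done
None
```

The press is changed over, and I handed the job in at about t = 53 s of the 210 s allowed.

- **Wheel up:** I wound it to the top stop. The handle stalled at about 20 N, at the angle expected for the stop. My first grip on the handle slipped off after about 50°, so I regripped at 60 N and it held after that.
- **Bed out:** I pulled it 155 mm to its stop. The force rose to about 13 N there.
- **Pressed notebook:** It lies flat near the middle of the plywood board.
- **Waiting notebooks:** All three lie flat on the bed, about 72 mm apart by the top camera (75 mm was the target), square with the bed to about 1°. One had been knocked about 30 mm on the bench before I got to it, so I measured it again first.
- **Bed home:** I pushed it in until it stopped at its starting position. The force rose to about 30 N.
- **Wheel down:** I wound it to about −3.0 rad, past contact at −1.7, with about 13 N on the handle. By the figures given, that is roughly 90 N on the three notebooks.

**Last checks:** After letting go, the handle was within about 4° of where I left it. The cameras showed the bed home, the crosshead down and the pressed notebook on its board. The bystanders I could see looked undisturbed, and the robot was touching nothing.

The notebooks cannot be seen once the platen is down. That it bites on each one rests on their equal thickness, their measured places and the handle force.

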